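# Put the award plaque away in its sprung presentation case

## Task

Push the wooden dowel down the small hole in the presentation case to release the catch so that the lid springs open, and put the dowel back upright in its block. Then lay the brass-faced oblong plaque, face up, flat on the case's ledge between the flared guides, and slide it between the guides until it drops fully home in the recess; do not carry it over the recess and drop it in. Leave the lid open and the other articles where they are.

Things in the scene. Friction and masses are not known exactly. Their poses are not given: they have to be found in the camera images.
- case: Fixed wooden presentation case, 260 (its x) x 220 (its y) x 45 mm high; its flat top, the deck, is 45 mm above the table. Origin: centre of its underside. Its +x is the slide direction, from the open ledge at its near (-x) end to the recess; z up. Turned by up to 0.3 rad.
- recess (a point): Centre of the floor of the recess, case axes; at (50, 0, 40) mm in the case frame. The recess is 64 mm (x) by 94 mm (y), 5 mm deep, lined grey; its near edge is 32 mm before this point. Nothing stands above the deck at its far end but the lid's hinge line, 50 mm beyond this point and 10.5 mm above the deck.
- ledge (a point): Centre of the open ledge, on the deck, at (-45, 0, 45) mm in the case frame, 95 mm before the recess centre. The plaque laid here is clear of recess and lid. Two fixed guide rails, 7 mm thick and high, run along the case's x at either side: 94 mm apart (inner faces) from case x = -5 to +90 mm, flaring evenly back to about 133 mm apart at x = -103 mm.
- hole (a point): Centre of the mouth of the 16 mm hole straight down in the deck, at (30, 90, 45) mm in the case frame. The catch's arm lies 12 mm below the mouth; pressed, it gives against a spring (2 to 5 N), frees the lid after about 4.5 mm, stops after about 11 mm. Too small for a finger. The catch's steel hook stands 18 mm above the deck, 28 mm from the hole, at the lid's edge.
- catch (a joint): Angle of the rocking catch, rad: 0 at rest (hooked over the lid's edge), about 0.16 lets the lid go, 0.40 is its stop. It springs back when let go.
- lid (a joint): Angle of the lid, rad: 0 shut, 2.0 its stop, leaning back. Dark wooden frame with a clear pane, 94 x 116 x 5 mm, over the recess, its underside 8 mm above the deck when shut, hinged along its far (+x) side. A light spring throws it open to its stop within 1 s; its near edge swings up in an arc of 94 mm radius.
- plaque: Loose oblong dark wooden plaque with a brass face and a round silver-coloured boss, 60 (its x) x 90 (its y) x 9 mm thick, 0.10 to 0.21 kg. Origin: centre of its underside, z up through the face. Starts flat on the table. It fits the recess with its x along the case's x, either way round, with 2 mm to spare on each side, and then stands 4 mm proud of the deck.
- dowel: Loose plain wooden dowel standing upright in its block: round shaft 8 mm in diameter and 105 mm long with a square head 16 x 16 x 22 mm on top (127 mm in all), 30 g. Origin: centre of its lower end; z up along the shaft to the head. Its lower end starts 10 mm above the table.
- block: Fixed wooden block 60 x 60 x 55 mm high with an 11 mm hole down the middle, 45 mm deep (its floor 10 mm above the table), that holds the dowel. Origin: centre of its underside on the table.
- tile: Bystander: square dark wooden tile 70 x 70 x 9 mm with a round brass centre, flat on the table. Origin: centre of its underside.
- ringbox: Bystander: closed blue jewellery box 75 x 58 x 39 mm. Origin: centre of its underside.
- trophy: Bystander: brass cup-shaped trophy, 68 mm in diameter, 125 mm high. Origin: centre of its underside.
- jar: Bystander: amber glass jar, 60 mm in diameter, 85 mm high. Origin: centre of its underside.
- tin: Bystander: flat round steel tin, 64 mm in diameter, 28 mm high. Origin: centre of its underside.
- tape: Bystander: cardboard ring 80 mm in diameter, 24 mm high, lying flat. Origin: centre of its underside.
Mind the look-alikes: they are no part of the job. Of the things shaped like the dowel, the wooden one is meant. Leave any orange look-alike of the plaque alone.

How it is judged:
By the outcome, as a careful person would: the job done as asked, in the order asked, and still so for the second after the job is handed in, with the robot touching nothing.
It also fails if it takes over 72 s, if anything falls off the work surface, if the arm or the gripper's body presses on something with over 40 N, if the wrist force passes 120 N, or if a joint passes its speed limit or range.

## Robot

A 6-joint arm with a two-finger parallel gripper is mounted at the origin on the work surface. World frame = base frame: x ahead of the robot, y to its left, z up, the work surface at z = 0. Lengths are in mm, angles in rad, forces in N, time in s.
With the tool pointing down it reaches from about 400 to 925 mm from the base axis. Payload 12.5 kg.
Tool frame: the origin (TCP) lies at the very end of the fingers, on their centre line; the grasp point (between the pads) lies 19 mm behind it (env.tcp_to_grasp is the distance from the TCP to the grasp point, in mm); z points along the fingers, x is the direction in which the jaws open and shut, and the axes are right-handed (so a half turn about z gives the same grasp; the last joint's range is limited). The gripper opens to 95 mm and grips with 3 to 60 N. Pads are 20 mm wide; open, the fingers measure 119 mm over their backs; the gripper's body (75 mm by 180 mm) begins 59 mm behind the grasp point.
Start: joints at [-1.244, 0.491, 1.559, -0, 1.092, -0.106], TCP at [262.158, -567.38, 214.661] pointing down, gripper open.
Joint ranges: [-3.1, 3.1], [-0.84, 2.19], [0.05, 2.79], [-1.13, 4.28], [0.06, 2.93], [-2.69, 2.69]. Speed limits (rad/s): [2.22, 2.22, 2.79, 3.14, 3.14, 3.14].

## Interface

Orientations are given as [roll, pitch, yaw] about the fixed x, y, z axes, in that order (R = Rz(yaw) Ry(pitch) Rx(roll)).
In Python, from cell import env, vision, job gives the robot as it stands.
- The arm moves only by the shell command python3 -m pendant 'ROWS' [OPENING]. ROWS is JSON, a list of rows, each a list of 4 numbers: the shift along the tool's x, y, z in mm, then the turn about the tool's z in degrees. In form: [[tx, ty, tz, turn], ...]. A call has 1 to 8 rows; each row is the pose to reach, as a shift and turn from the pose measured when the call began, along the tool's axes at that moment; what a row does not reach only later rows make up. A row lasts 1/8 s, in which the tool goes at most 62.5 mm and 10.7 degrees, less where a joint would pass 70% of its speed; a pose out of reach is approached as far as the arm can. A call with a gripper value outside its range is refused whole. OPENING is the closure, from 0 (fully open) to 1 (shut), set as the call begins (- or left out, the last holds). The fingers move at their own pace and stop on an object; the grip force is fixed at half the most. Time passes only in rows, so rows that repeat a pose let the fingers close. It gives the time, the measured TCP pose, the force and the opening at its end, in the units of the state.
- env.state(): the state, without advancing time (a new reading comes with each control period).
- vision.read_camera(name): name is "side" or "top"; returns a dict with "pixels" (384x512x3 uint8, red, green, blue), "intrinsics" (3x3 intrinsics, pixels), "k1" (the pictures are not rectified: a ray, as slopes to the right and down, at radius r is drawn at 1 + k1 r^2 times it, then the intrinsics apply), "R" (3x3) and "t" (3): a world point X has camera coordinates R X + t. Camera axes: x right, y down, z forward; pixel columns grow to the right and rows downward; lengths in mm; the calibration is good to about 2 mm. A picture is of the moment at which its call begins. There is no depth.
- job.job_done(): hands the job in, once; it reports no verdict.
Trained networks look in a picture, given as the dict that the camera call returned (one of the last four; its "shot" number tells which), for a name from the list of things; names that differ only in an ending like _2 or _b are one class to them, and where a whole thing is asked for, a point or a joint stands for the part that bears it (a point fixed in the world has none). Each returns a list of dicts, best first, with "confidence" (0 to 1); they miss things now and then, are a little off and sometimes report something else, mostly with a low value. They report only what shows in the picture. A call takes as long as a camera call. They do not tell look-alikes from the thing itself.
- vision.find_in(picture, query): "at" ([x, y, z] in mm, in the coordinates of the camera as it stood for that picture, good to about 4 mm: the middle of the surface that is visible of it).
- vision.regions_of(picture, query): "pixels" (384x512 bool, what is visible of it).
The state is a dict: "t": time; "joints": joint angles; "qvel": joint speeds; "tau": joint torques, N m; "eef_pos": TCP position; "tcp_rot": TCP orientation; "ft_force": force on the tool from outside, world axes, zero at the start; "moment": the same for the moment, N m; "opening": opening from 0.0 (shut) to 1.0 (fully open).
Only numpy, scipy, OpenCV 4.12 (cv2) and the standard library are available. Lean on these libraries where they do the work, as an engineer would, in place of code of your own. Each camera call takes 0.05 s, during which the arm holds its last target.

## Working session

There is one attempt and no reset: what is moved stays moved. The work goes in short steps, Python scripts to look and compute and a shell command to move; the robot and the scene stay as the last step left them, time stands still between calls to the robot, and variables do not carry over. Pictures are saved under pics/ and viewed, and the job is handed in when it is done.

```bash
ls; mkdir -p pics; cat > h.py <<'E'
import numpy as np, cv2
from cell import env, vision, job
def shot(name,fn=None):
    p=vision.read_camera(name)
    if fn: cv2.imwrite('pics/'+fn,cv2.cvtColor(p['pixels'],cv2.COLOR_RGB2BGR))
    return p
def w2p(p,X):
    X=np.atleast_2d(np.array(X,float)); c=X@np.array(p['R']).T+np.array(p['t'])
    s=c[:,:2]/c[:,2:]; r2=(s**2).sum(1,keepdims=True); s=s*(1+p['k1']*r2)
    K=np.array(p['intrinsics']); return np.c_[s,np.ones(len(s))]@K[:2].T
def p2w(p,uv,z):
    uv=np.atleast_2d(np.array(uv,float)); K=np.array(p['intrinsics'])
    d=np.c_[uv,np.ones(len(uv))]@np.linalg.inv(K).T; d=d[:,:2]; s=d.copy()
    for _ in range(20): s=d/(1+p['k1']*(s**2).sum(1,keepdims=True))
    R=np.array(p['R']); C=-R.T@np.array(p['t']); ray=np.c_[s,np.ones(len(s))]@R
    return C+ray*((z-C[2])/ray[:,2])[:,None]
def c2w(p,at): return np.array(p['R']).T@(np.array(at)-np.array(p['t']))
E
python3 - <<'E'
from h import *
for n in ('top','side'):
    p=shot(n,n+'0.png'); R=np.array(p['R']); print(n,-R.T@np.array(p['t']),p['intrinsics'][0],p['k1'],R.round(2).tolist())
    for q in ['case','plaque','dowel','block','tile','lid','hole','recess']:
        try: print(q,[(round(d['confidence'],2),c2w(p,d['at']).round().tolist(),w2p(p,c2w(p,d['at'])).round().tolist()) for d in vision.find_in(p,q)])
        except Exception as e: print(q,e)
s=env.state(); print(s['t'],s['eef_pos'],s['tcp_rot'],s['opening'],env.tcp_to_grasp)
E
```

```text
pics
top [ 424.78840103   -1.16216886 1111.68080048] [367.2579637    0.         256.30074234] 0.03165881452174339 [[-0.02, -1.0, -0.0], [-0.99, 0.02, -0.14], [0.14, 0.0, -0.99]]
case [(0.58, [570.0, -17.0, 42.0], [[262.0, 189.0]])]
plaque [(0.73, [569.0, -222.0, 11.0], [[330.0, 189.0]]), (0.56, [580.0, -362.0, 8.0], [[376.0, 184.0]])]
dowel [(0.74, [567.0, -12.0, 47.0], [[261.0, 189.0]]), (0.54, [414.0, 235.0, 123.0], [[169.0, 245.0]])]
block [(0.64, [422.0, 315.0, 61.0], [[146.0, 243.0]]), (0.18, [569.0, -10.0, 47.0], [[260.0, 189.0]])]
tile [(0.65, [564.0, 356.0, 10.0], [[139.0, 195.0]]), (0.53, [422.0, 314.0, 59.0], [[147.0, 243.0]]), (0.43, [445.0, -444.0, 30.0], [[410.0, 228.0]])]
lid [(0.92, [620.0, -10.0, 60.0], [[259.0, 171.0]])]
hole [(0.91, [568.0, -12.0, 51.0], [[261.0, 189.0]])]
recess [(0.83, [568.0, -17.0, 44.0], [[262.0, 189.0]])]
side [285.81483784 639.8677297  754.2175282 ] [358.00023551   0.         253.33633414] -0.03790978645350059 [[-0.92, -0.38, -0.02], [-0.25, 0.64, -0.72], [0.29, -0.66, -0.69]]
case [(0.98, [561.0, 19.0, 44.0], [[253.0, 204.0]])]
plaque [(0.83, [566.0, -222.0, 9.0], [[281.0, 161.0]]), (0.56, [579.0, -363.0, 9.0], [[290.0, 137.0]]), (0.45, [416.0, 332.0, 59.0], [[260.0, 322.0]])]
dowel [(0.52, [420.0, 320.0, 128.0], [[260.0, 299.0]]), (0.45, [406.0, 241.0, 112.0], [[280.0, 273.0]])]
block [(0.96, [414.0, 331.0, 58.0], [[261.0, 322.0]])]
tile [(0.64, [569.0, 358.0, 9.0], [[191.0, 318.0]]), (0.58, [561.0, 25.0, 48.0], [[252.0, 204.0]])]
lid [(0.79, [628.0, -10.0, 57.0], [[235.0, 188.0]])]
hole [(0.82, [559.0, 18.0, 46.0], [[254.0, 204.0]])]
recess [(0.87, [559.0, 17.0, 49.0], [[254.0, 202.0]])]
0.9 [ 262.15506025 -567.34720899  214.66474963] [-3.14157529e+00 -4.94439453e-05 -1.13802952e+00] 0.9995468993949135 18.8
```

```bash
python3 - <<'E'
import cv2
for n in ('top','side'):
    i=cv2.imread(f'pics/{n}0.png'); cv2.imwrite(f'pics/{n}0b.png',cv2.resize(i,(800,600),interpolation=cv2.INTER_CUBIC))
i=cv2.imread('pics/top0.png'); cv2.imwrite('pics/tc.png',cv2.resize(i[120:270,190:390],(800,600),interpolation=cv2.INTER_CUBIC))
cv2.imwrite('pics/tb.png',cv2.resize(i[170:290,110:270],(800,600),interpolation=cv2.INTER_CUBIC))
E
```

```text
(no output)
```

View pics/top0b.png

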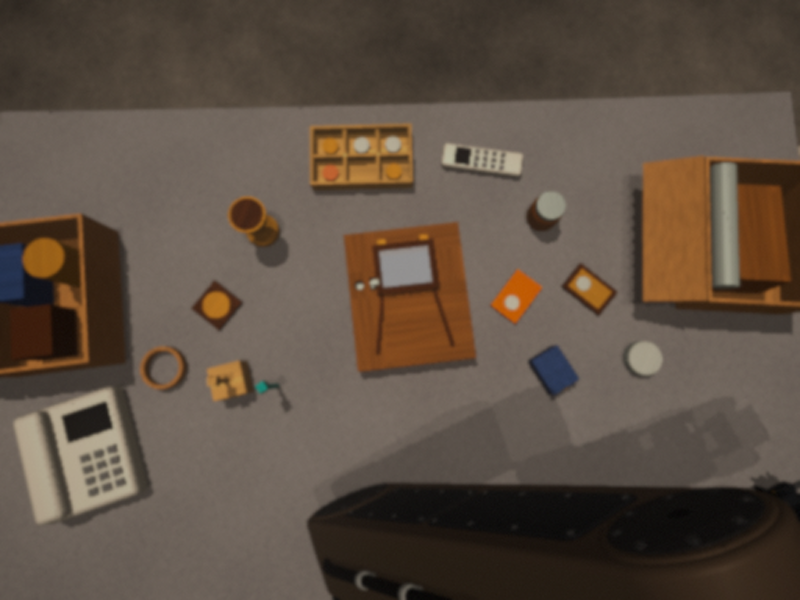

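View pics/side0b.png

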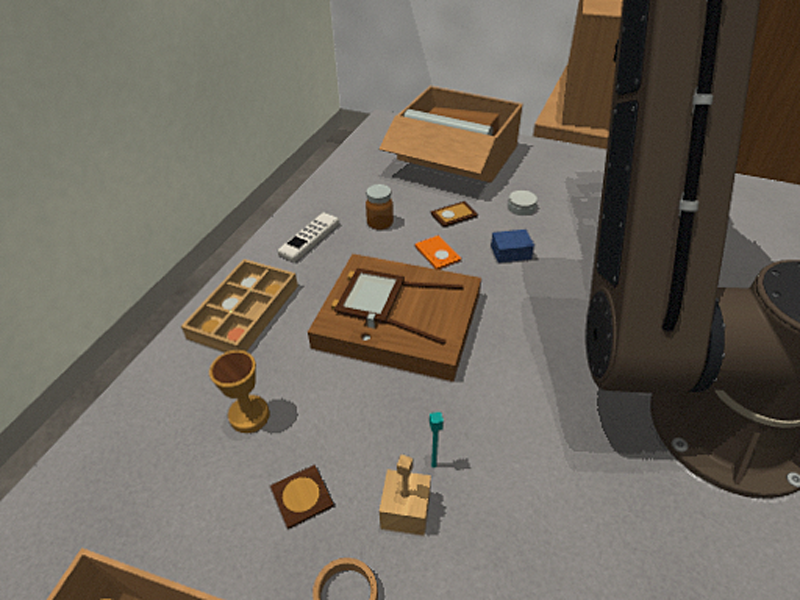

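View pics/tc.png

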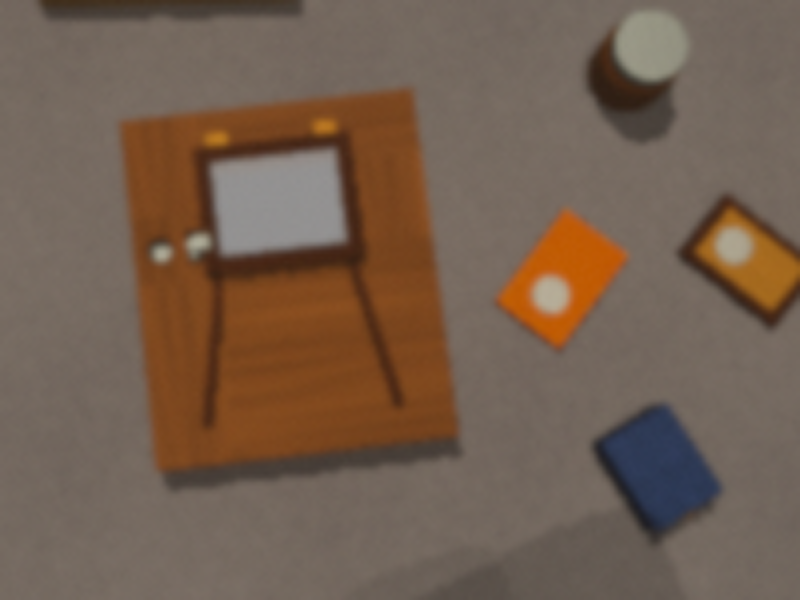

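View pics/tb.png

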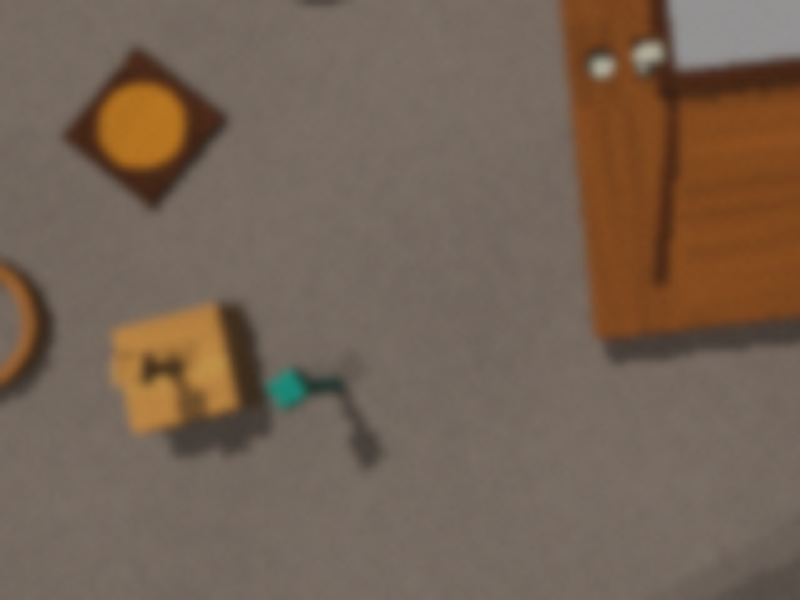

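```bash
python3 - <<'E'
import cv2
i=cv2.imread('pics/side0.png')
cv2.imwrite('pics/s1.png',cv2.resize(i[155:245,190:310],(800,600),interpolation=cv2.INTER_CUBIC))
cv2.imwrite('pics/s2.png',cv2.resize(i[250:355,170:310],(800,600),interpolation=cv2.INTER_CUBIC))
cv2.imwrite('pics/s3.png',cv2.resize(i[115:175,255:335],(800,600),interpolation=cv2.INTER_CUBIC))
i=cv2.imread('pics/top0.png')
cv2.imwrite('pics/t3.png',cv2.resize(i[150:225,310:410],(800,600),interpolation=cv2.INTER_CUBIC))
cv2.imwrite('pics/t2.png',cv2.resize(i[215:275,120:200],(800,600),interpolation=cv2.INTER_CUBIC))
E
```

```text
(no output)
```

View pics/s1.png

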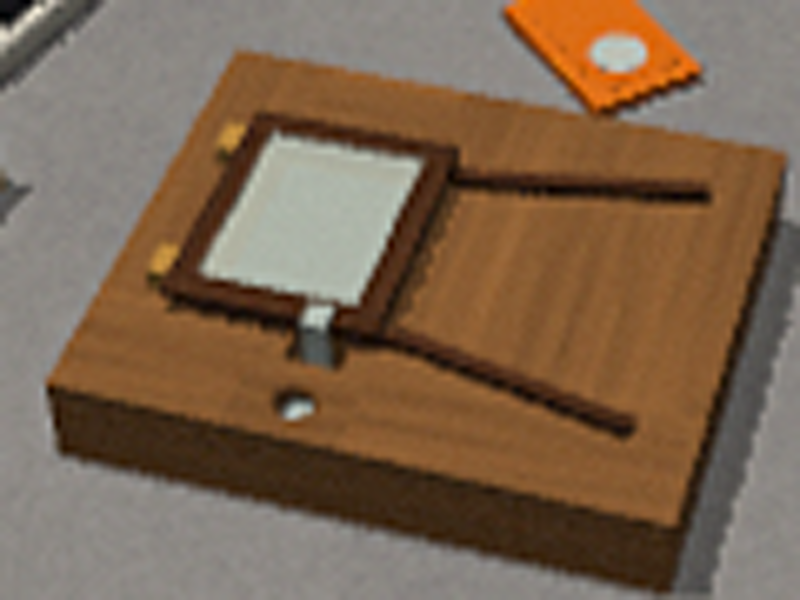

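View pics/s2.png

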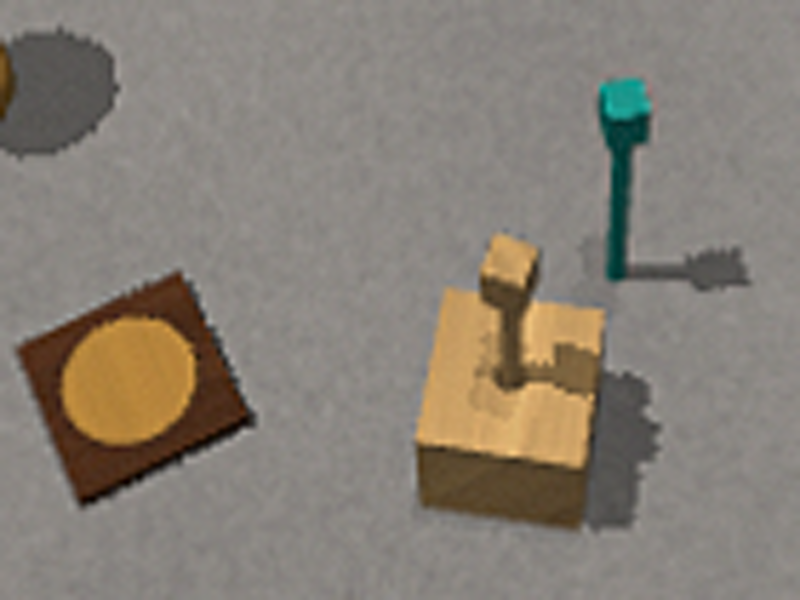

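View pics/t3.png

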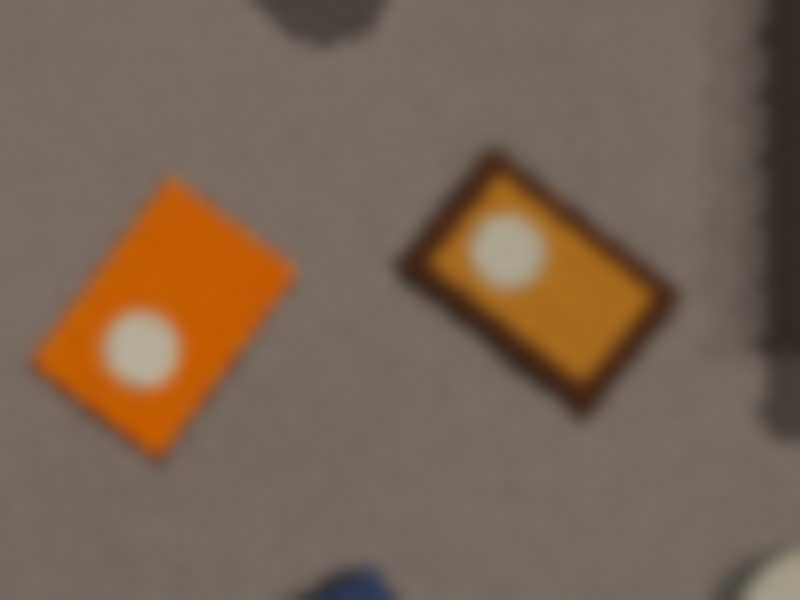

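View pics/t2.png

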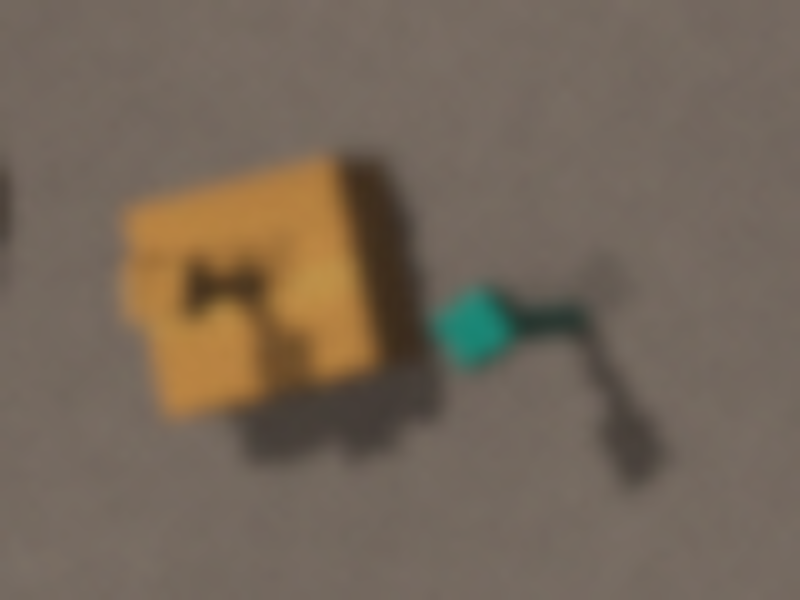

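View pics/s3.png

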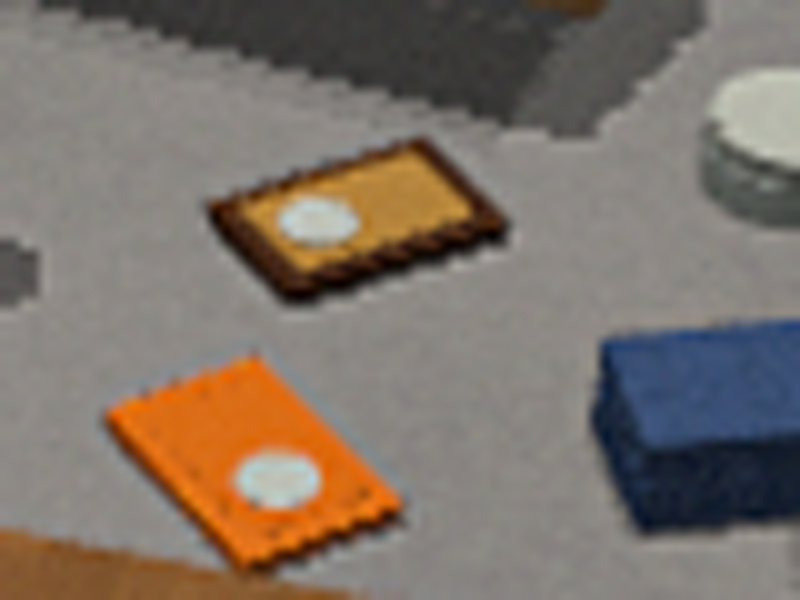

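```bash
cat > fit.py <<'E'
from h import *
from scipy.optimize import least_squares
T=shot('top');S=shot('side')
def m(l,s,off): return (np.array(l,float)+.5)/s-.5+np.array(off)
def fit(obs,x0):
    def pts(x,L):
        c,s=np.cos(x[2]),np.sin(x[2]); L=np.array(L,float)
        return np.c_[x[0]+c*L[:,0]-s*L[:,1],x[1]+s*L[:,0]+c*L[:,1],L[:,2]]
    f=lambda x:np.concatenate([(w2p(p,pts(x,L))-uv).ravel() for p,L,uv in obs])
    r=least_squares(f,x0,x_scale=[1,1,.01]); return r.x.round(3).tolist(), r.fun.reshape(-1,2).round(1).tolist()
if __name__=='__main__':
    C=[(130,110,45),(130,-110,45),(-130,-110,45),(-130,110,45)]
    to=(T,C,m([(122,122),(410,90),(458,437),(158,470)],4,(190,120)))
    so=(S,C,m([(50,388),(238,52),(785,155),(680,527)],6.6667,(190,155)))
    for o in ([to],[so],[to,so]): print('case',fit(o,[570,-15,0.1]))
    print('hole',p2w(T,m([(161,252)],4,(190,120)),45),p2w(S,m([(295,405)],6.6667,(190,155)),45), 'arm level',p2w(T,m([(161,252)],4,(190,120)),33))
    B=[(30,30,55),(30,-30,55),(-30,-30,55),(-30,30,55)]
    to=(T,B,m([(125,208),(333,155),(385,362),(170,415)],10,(120,215)))
    so=(S,B,m([(418,440),(448,290),(605,310),(585,467)],5.714,(170,250)))
    for o in ([to],[so],[to,so]): print('block',fit(o,[416,322,0.1]))
    P=[(45,30,9),(45,-30,9),(-45,-30,9),(-45,30,9)] # long axis local x
    to=(T,P,m([(398,265),(493,150),(676,297),(583,413)],8,(310,150)))
    so=(S,P,m([(290,285),(208,205),(425,140),(508,225)],10,(255,115)))
    for o in ([to],[so],[to,so]): print('plq',fit(o,[580,-362,1.0]))
    # dowel head top, z=137
    print('head S',p2w(S,m([(497,235),(540,250),(530,282),(482,270)],5.714,(170,250)),137).round(1).tolist())
    print('base S',p2w(S,m([(508,382)],5.714,(170,250)),55), 'T left edge',p2w(T,m([(122,255),(122,300)],10,(120,215)),137))
E
python3 fit.py
```

```text
case ([569.624, -14.367, 0.09], [[-0.6, -0.1], [0.8, -0.4], [0.4, -0.0], [-0.6, 0.5]])
case ([570.768, -16.756, 0.099], [[-0.3, 0.1], [-0.2, -0.0], [0.6, -0.3], [0.0, 0.1]])
case ([570.051, -15.242, 0.094], [[-0.4, -0.1], [0.9, -0.7], [0.8, -0.3], [-0.1, 0.5], [-0.5, 0.3], [-0.0, 0.2], [0.8, 0.2], [-0.2, 0.8]])
hole [[590.17936846  77.54527038  45.        ]] [[592.64380828  76.93551677  45.        ]] arm level [[592.03999219  78.43071734  33.        ]]
block ([421.379, 320.087, 0.235], [[0.2, 0.1], [0.1, -0.1], [-0.5, -0.2], [0.1, 0.2]])
block ([422.322, 316.982, 0.23], [[-0.1, 0.2], [-0.2, -0.3], [0.2, 0.2], [0.1, -0.1]])
block ([421.926, 318.157, 0.232], [[0.9, -0.2], [0.8, -0.3], [0.2, -0.3], [0.8, -0.1], [-0.2, 0.8], [-0.3, 0.3], [0.2, 0.7], [0.1, 0.5]])
plq ([578.417, -363.402, 0.843], [[-0.6, -0.1], [-0.2, -0.6], [0.7, 0.0], [0.1, 0.6]])
plq ([580.476, -368.573, 0.835], [[-0.2, 0.7], [-0.2, -0.3], [0.0, -0.3], [0.4, -0.2]])
plq ([578.965, -364.421, 0.84], [[-0.3, -0.3], [0.1, -0.8], [1.0, -0.1], [0.4, 0.4], [-0.2, 1.5], [-0.2, 0.5], [0.0, 0.3], [0.4, 0.5]])
head S [[430.2, 310.6, 137.0], [414.8, 310.5, 137.0], [413.5, 322.7, 137.0], [429.9, 324.5, 137.0]]
base S [[423.24116205 320.4255535   55.        ]] T left edge [[430.21015667 329.55794512 137.        ]
 [418.57975076 329.2400265  137.        ]]
```

```bash
cat > rows.py <<'E'
# usage: rows.py x,y,z,yaw(or -) ...  : prints final shift of each waypoint in current tool axes
import sys; from h import *
from scipy.spatial.transform import Rotation as Ro
s=env.state(); p=np.array(s['eef_pos']); R=Ro.from_euler('xyz',s['tcp_rot']).as_matrix(); yaw=s['tcp_rot'][2]
print('t',round(s['t'],2),'pos',p.round(1),'rot',np.round(s['tcp_rot'],3),'F',np.round(s['ft_force'],1),'open',round(s['opening'],3))
for a in sys.argv[1:]:
    v=a.split(','); X=np.array([float(q) if q!='-' else p[i] for i,q in enumerate(v[:3])])
    d=R.T@(X-p); t=0 if v[3]=='-' else -np.degrees((float(v[3])-yaw+np.pi)%(2*np.pi)-np.pi)
    print(d.round(1).tolist(),round(t,1), 'dist',round(float(np.linalg.norm(d))))
E
python3 rows.py 480,-130,215,-.4 422,318.5,215,.05
```

```text
t 1.0 pos [ 262.1 -567.4  214.6] rot [-3.142 -0.    -1.138] F [-0.1 -0.1 -0.3] open 1.001
[-305.7, -381.2, -0.4] -42.3 dist 489
[-737.2, -516.6, -0.4] -68.1 dist 900
```

```bash
python3 -m pendant '[[-38,-48,0,-5],[-76,-95,0,-10],[-115,-143,0,-16],[-153,-191,0,-21],[-191,-238,0,-26],[-229,-286,0,-32],[-268,-334,0,-37],[-306,-381,0,-42]]' 0.5; python3 rows.py 422,318.5,215,.05
```

```text
t: 2.0
eef_pos: [480.4, -127.9, 214.9]
tcp_rot: [3.141, -0.001, -0.402]
ft_force: [0.1, -1.0, -0.5]
opening: 0.5
t 2.0 pos [ 480.4 -127.9  214.9] rot [ 3.141e+00 -1.000e-03 -4.020e-01] F [ 0.1 -1.  -0.5] open 0.5
[-228.5, -388.0, -0.3] -25.9 dist 450
```

```bash
python3 -m pendant '[[-29,-49,0,-3],[-57,-97,0,-6],[-86,-145,0,-10],[-114,-194,0,-13],[-143,-243,0,-16],[-171,-291,0,-20],[-200,-340,0,-23],[-228.5,-388,0,-26]]' 0.5; python3 - <<'E'
from h import *
for n in('top','side'):
    p=shot(n); i=cv2.cvtColor(p['pixels'],cv2.COLOR_RGB2BGR)
    e=env.state()['eef_pos']; c=w2p(p,[e])[0]; print(n,c)
    x,y=c.astype(int); x0=max(x-60,0);y0=max(y-45,0)
    cv2.imwrite(f'pics/g_{n}.png',cv2.resize(i[y0:y0+90,x0:x0+120],(800,600),interpolation=cv2.INTER_CUBIC)); print(x0,y0)
E
```

```text
t: 3.0
eef_pos: [421.5, 320.5, 214.9]
tcp_rot: [3.141, -0.001, 0.054]
ft_force: [1.3, -0.4, -0.3]
opening: 0.5
top [122.35859013 244.11182783]
62 199
side [258.21185025 274.97548524]
198 229
```

View pics/g_side.png

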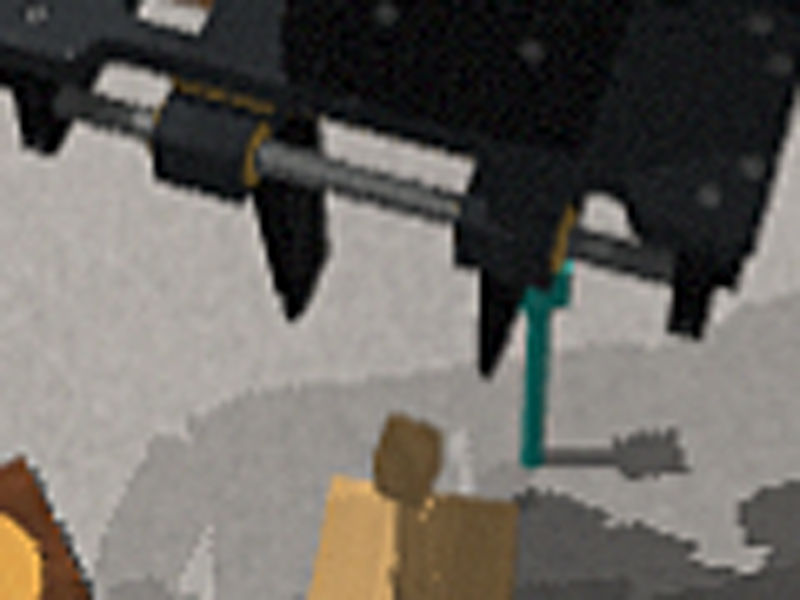

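```bash
python3 -m pendant '[[0.5,1.5,40,0],[0.5,1.5,80,0],[0.5,1.5,108,0],[0.5,1.5,108,0]]' 0.5; python3 - <<'E'
from h import *
for n in('top','side'):
    p=shot(n); i=cv2.cvtColor(p['pixels'],cv2.COLOR_RGB2BGR)
    e=env.state()['eef_pos']; c=w2p(p,[e])[0]; print(n,c)
    x,y=c.astype(int); x0=max(x-40,0);y0=max(y-30,0)
    cv2.imwrite(f'pics/g2_{n}.png',cv2.resize(i[y0:y0+60,x0:x0+80],(800,600),interpolation=cv2.INTER_CUBIC)); print(x0,y0)
E
```

```text
t: 3.6
eef_pos: [421.2, 320.3, 105.3]
tcp_rot: [3.14, 0.002, 0.057]
ft_force: [-0.4, 0.1, 0.6]
opening: 0.5
top [138.78155001 243.06890083]
98 213
side [258.57780514 304.38960601]
218 274
```

View pics/g2_side.png

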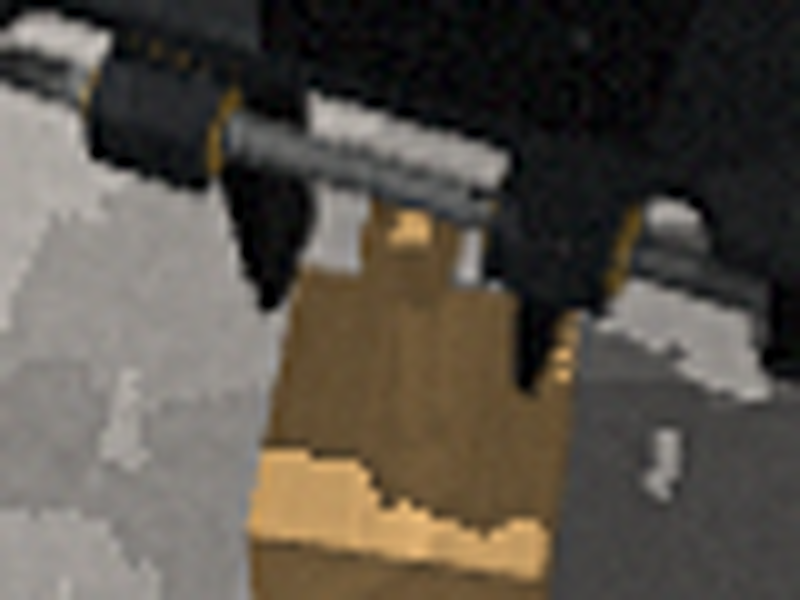

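```bash
python3 -m pendant '[[0,0,0,0],[0,0,0,0],[0,0,0,0],[0,0,0,0]]' 1; python3 rows.py
```

```text
t: 4.2
eef_pos: [422.3, 321.2, 107.7]
tcp_rot: [-3.141, -0.002, 0.057]
ft_force: [-0.2, -0.3, 3.4]
opening: 0.165
t 4.2 pos [422.3 321.2 107.7] rot [-3.141e+00 -2.000e-03  5.700e-02] F [-0.2 -0.3  3.4] open 0.165
```

```bash
python3 -m pendant '[[0,0,8,0],[0,0,0,0]]' ; python3 rows.py
```

```text
t: 4.45
eef_pos: [422.4, 321.3, 108.0]
tcp_rot: [-3.14, -0.003, 0.057]
ft_force: [0.0, -0.2, -0.3]
opening: 0.164
t 4.45 pos [422.4 321.3 108. ] rot [-3.14e+00 -3.00e-03  5.70e-02] F [ 0.  -0.2 -0.3] open 0.164
```

```bash
python3 -m pendant '[[0,0,-40,0],[0,0,-90,0],[0,0,-140,0],[0,0,-140,0]]' ; python3 - <<'E'
from h import *
for n in('top','side'):
    p=shot(n); i=cv2.cvtColor(p['pixels'],cv2.COLOR_RGB2BGR)
    e=env.state()['eef_pos']; c=w2p(p,[e])[0]; print(n,c)
    x,y=c.astype(int); x0=max(x-60,0);y0=max(y-35,0)
    cv2.imwrite(f'pics/g3_{n}.png',cv2.resize(i[y0:y0+90,x0:x0+120],(800,600),interpolation=cv2.INTER_CUBIC)); print(x0,y0)
E
python3 rows.py 591.4,77.2,200,.094
```

```text
t: 4.95
eef_pos: [423.0, 321.7, 251.4]
tcp_rot: [-3.137, -0.008, 0.057]
ft_force: [-0.1, 0.1, -0.8]
opening: 0.165
top [118.73718249 243.64346481]
58 208
side [257.949842   263.18212698]
197 228
t 5.05 pos [421.8 321.  247.7] rot [-3.14e+00 -3.00e-03  5.70e-02] F [-0.4  0.2 -0.4] open 0.166
[155.4, 253.1, 47.8] -2.1 dist 301
```

View pics/g3_side.png

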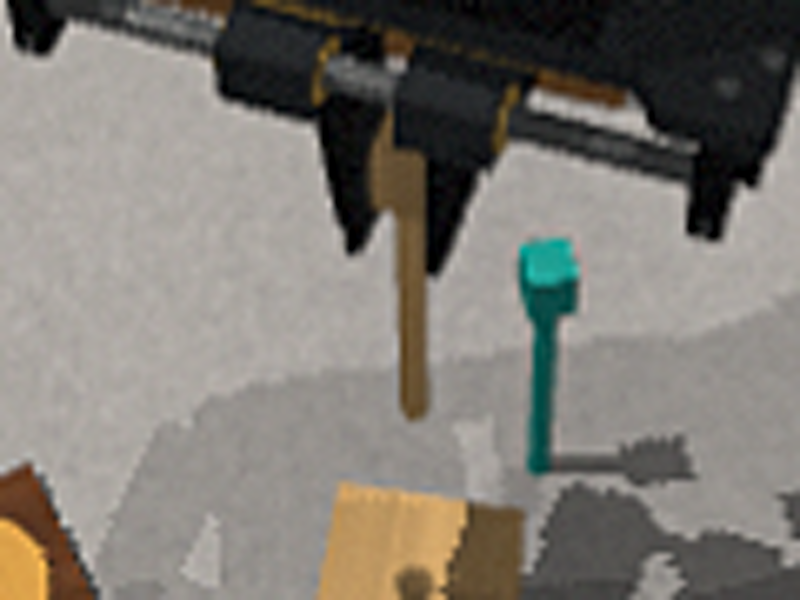

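```bash
python3 -m pendant '[[31,51,0,0],[62,101,0,-1],[93,152,0,-1],[124,202,0,-2],[155,253,10,-2],[155.4,253.1,48,-2],[155.4,253.1,48,-2],[155.4,253.1,48,-2]]' ; python3 - <<'E'
from h import *
for n in('top','side'):
    p=shot(n); i=cv2.cvtColor(p['pixels'],cv2.COLOR_RGB2BGR)
    e=env.state()['eef_pos']; c=w2p(p,[e])[0]; print(n,c,e)
    x,y=w2p(p,[[591,77,70]])[0].astype(int); x0=max(x-40,0);y0=max(y-35,0)
    cv2.imwrite(f'pics/g4_{n}.png',cv2.resize(i[y0:y0+60,x0:x0+80],(800,600),interpolation=cv2.INTER_CUBIC)); print(x0,y0)
    print(w2p(p,[[591.4,77.2,45]]))
E
python3 rows.py 591.4,77.2,170,.094
```

```text
t: 6.05
eef_pos: [591.3, 77.7, 200.1]
tcp_rot: [-3.14, -0.002, 0.093]
ft_force: [-0.4, -0.1, -0.2]
opening: 0.163
top [225.07028931 172.74968473] [591.51872138  77.8065676  200.65171115]
189 146
[[229.98661163 182.21170497]]
side [230.18347048 171.38590137] [591.58915678  77.84292871 200.94366123]
193 174
[[234.20731866 215.5220224 ]]
t 6.15 pos [591.6  77.8 200.9] rot [-3.141 -0.004  0.093] F [-0.1  0.4 -0.2] open 0.164
[-0.4, 0.7, 30.9] -0.1 dist 31
```

View pics/g4_side.png

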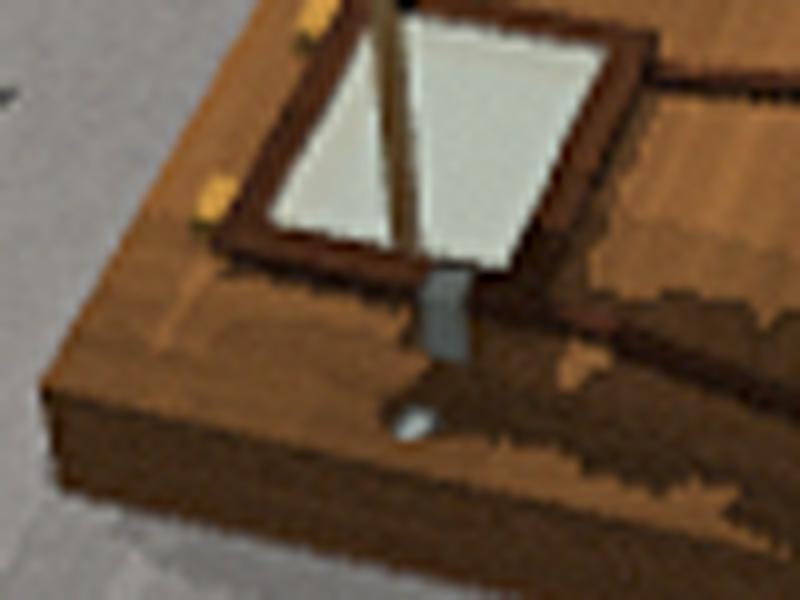

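View pics/g4_top.png

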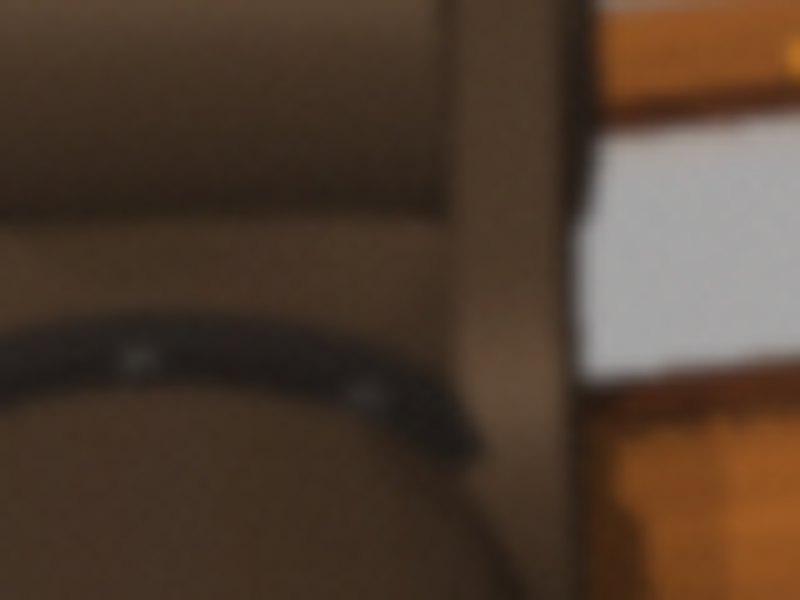

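```bash
python3 - <<'E'
from h import *
p=shot('side')
e=env.state()['eef_pos'];print(e)
for z in (90,97,104,110): print(z,w2p(p,[[e[0],e[1],e[2]-z]]))
print(w2p(p,[[591.4,77.2,45],[601.4,77.2,45],[591.4,87.2,45]]))
E
```

```text
[591.59235457  77.81718118 200.98916873]
90 [[232.52127914 198.21373988]]
97 [[232.6899113  200.14812484]]
104 [[232.85680098 202.06197527]]
110 [[232.99848196 203.68631203]]
[[234.20731866 215.5220224 ]
 [230.80505761 214.49311171]
 [232.61852257 218.15185684]]
```

```bash
python3 -m pendant '[[0,0.6,30,0],[0,0.6,58,0],[0,0.6,58,0],[0,0.6,58,0]]' ; python3 - <<'E'
from h import *
for n in('side',):
    p=shot(n); i=cv2.cvtColor(p['pixels'],cv2.COLOR_RGB2BGR)
    e=env.state()['eef_pos']; print(n,e, w2p(p,[[e[0],e[1],e[2]-91]]))
    cv2.imwrite(f'pics/g5_{n}.png',cv2.resize(i[180:240,193:273],(800,600),interpolation=cv2.INTER_CUBIC))
E
```

```text
t: 6.7
eef_pos: [592.4, 77.6, 144.4]
tcp_rot: [-3.141, -0.006, 0.093]
ft_force: [-1.2, 0.5, -0.4]
opening: 0.168
side [592.50031843  77.54207523 144.57665971] [[233.58649524 213.32569571]]
```

View pics/g5_side.png

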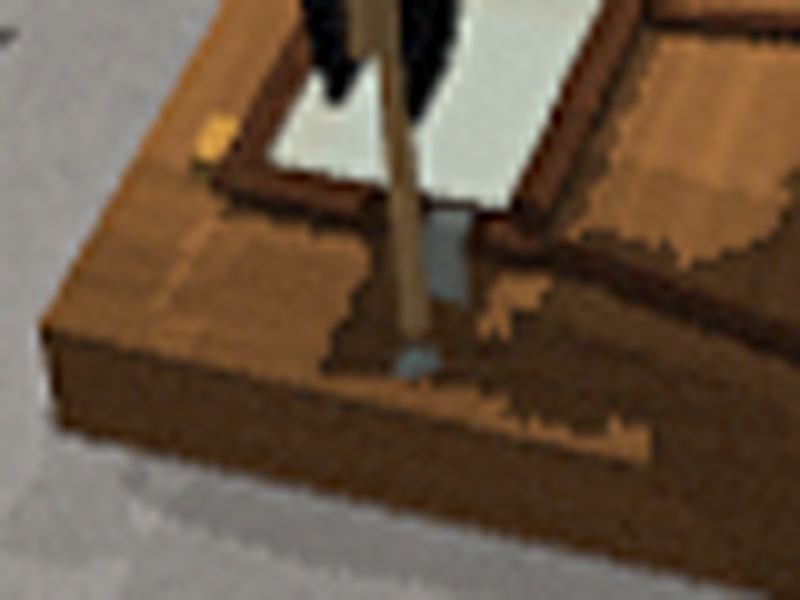

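```bash
python3 -m pendant '[[-1,0.2,10,0],[-1,0.2,18,0],[-1,0.2,18,0]]' ; python3 - <<'E'
from h import *
for n in('side',):
    p=shot(n); i=cv2.cvtColor(p['pixels'],cv2.COLOR_RGB2BGR)
    s=env.state(); print(s['eef_pos'],s['ft_force'])
    cv2.imwrite(f'pics/g6_{n}.png',cv2.resize(i[180:240,193:273],(800,600),interpolation=cv2.INTER_CUBIC))
E
```

```text
t: 7.12
eef_pos: [591.5, 77.2, 126.0]
tcp_rot: [-3.141, -0.006, 0.093]
ft_force: [0.1, -0.8, 1.1]
opening: 0.168
[591.57387678  77.19825073 126.31832792] [-1.06851062  0.09472128 -1.25500041]
```

View pics/g6_side.png

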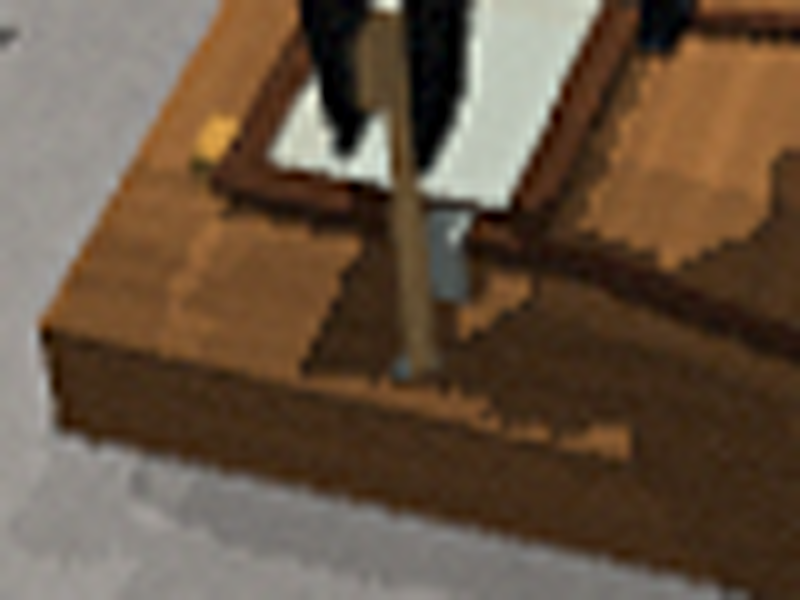

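```bash
python3 -m pendant '[[1.5,0,3,0],[1.5,0,7,0],[1.5,0,11,0],[1.5,0,11,0]]' ; python3 - <<'E'
from h import *
for n in('side',):
    p=shot(n); i=cv2.cvtColor(p['pixels'],cv2.COLOR_RGB2BGR)
    s=env.state(); print(s['eef_pos'],s['ft_force'])
    cv2.imwrite(f'pics/g7_{n}.png',cv2.resize(i[150:240,183:303],(800,600),interpolation=cv2.INTER_CUBIC))
E
```

```text
t: 7.68
eef_pos: [593.4, 77.6, 115.7]
tcp_rot: [-3.141, -0.007, 0.093]
ft_force: [-2.3, 1.9, 9.4]
opening: 0.167
[593.3546931   77.58208045 115.79401182] [-2.5820897   2.27197881  9.77414713]
```

View pics/g7_side.png

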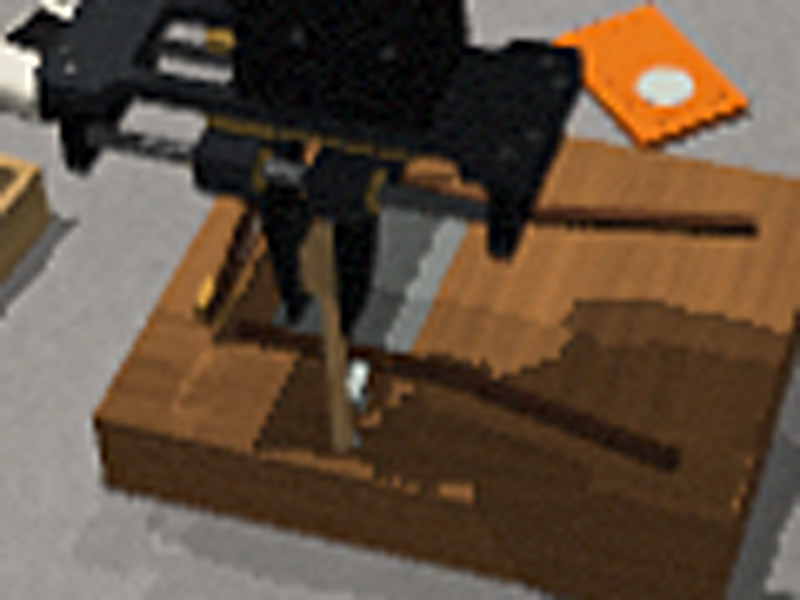

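```bash
python3 -m pendant '[[0,0,0,0],[0,0,0,0],[-1.5,0,-8,0],[-1.5,0,-45,0],[-1.5,0,-90,0],[-1.5,0,-130,0],[-1.5,0,-130,0]]' ; python3 rows.py 422.3,321.2,200,.057; python3 - <<'E'
from h import *
for n in('side','top'):
    p=shot(n); i=cv2.cvtColor(p['pixels'],cv2.COLOR_RGB2BGR)
    s=env.state(); 
    cv2.imwrite(f'pics/g8_{n}.png',cv2.resize(i[120:270,160:360],(800,600),interpolation=cv2.INTER_CUBIC))
E
```

```text
t: 8.6
eef_pos: [591.9, 77.1, 248.7]
tcp_rot: [-3.141, -0.012, 0.093]
ft_force: [-0.5, -0.3, -0.5]
opening: 0.167
t 8.6 pos [591.9  77.1 248.7] rot [-3.141 -0.012  0.093] F [-0.5 -0.3 -0.5] open 0.167
[-146.7, -258.9, 47.0] 2.1 dist 301
```

View pics/g8_side.png

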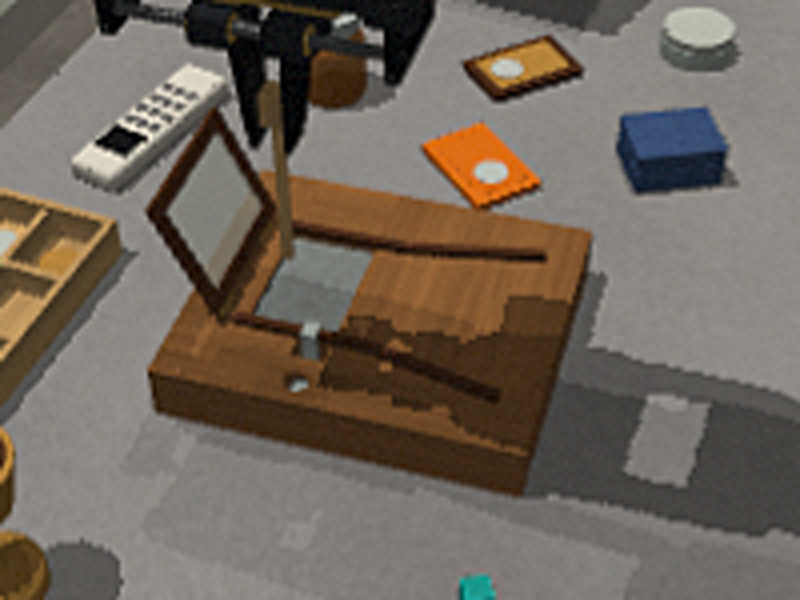

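```bash
python3 -m pendant '[[-29,-52,0,0],[-59,-104,0,1],[-88,-155,0,1],[-117,-207,0,2],[-146.7,-258.9,0,2],[-146.7,-258.9,40,2],[-146.7,-258.9,70,2],[-146.7,-258.9,70,2]]' ; python3 - <<'E'
from h import *
p=shot('side'); i=cv2.cvtColor(p['pixels'],cv2.COLOR_RGB2BGR)
cv2.imwrite(f'pics/g9_side.png',cv2.resize(i[270:330,220:300],(800,600),interpolation=cv2.INTER_CUBIC))
E
python3 rows.py 422.3,321.2,150,.057;
```

```text
t: 9.7
eef_pos: [419.7, 320.6, 172.0]
tcp_rot: [3.14, -0.001, 0.059]
ft_force: [-0.4, -0.8, 0.4]
opening: 0.166
t 9.75 pos [420.6 321.  173.6] rot [ 3.141 -0.004  0.058] F [-0.2  0.2  1. ] open 0.168
[1.6, -0.2, 23.6] 0.1 dist 24
```

View pics/g9_side.png

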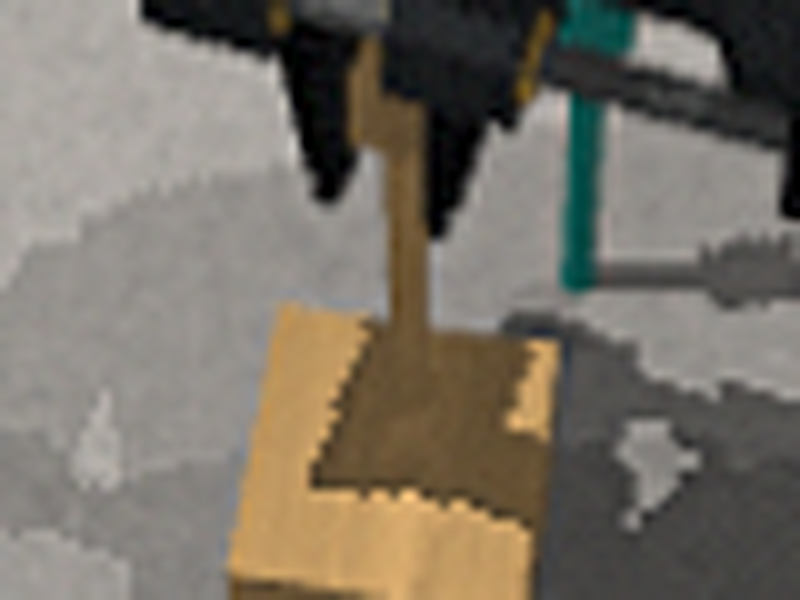

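```bash
python3 -m pendant '[[1.6,-0.2,12,0],[1.6,-0.2,18,0],[1.6,-0.2,18,0]]' ; python3 rows.py 422.3,321.2,140,.057; python3 - <<'E'
from h import *
p=shot('side'); i=cv2.cvtColor(p['pixels'],cv2.COLOR_RGB2BGR)
c=i[285:330,230:290].astype(float)*1.8
cv2.imwrite(f'pics/g10_side.png',cv2.resize(np.clip(c,0,255).astype(np.uint8),(800,600),interpolation=cv2.INTER_CUBIC))
e=env.state()['eef_pos']; print(w2p(p,[[e[0],e[1],e[2]-91],[422,318.5,55],[422.3,321.2,55]]))
E
```

```text
t: 10.12
eef_pos: [422.2, 321.1, 155.4]
tcp_rot: [3.141, -0.003, 0.058]
ft_force: [-0.0, 0.1, -0.0]
opening: 0.164
t 10.12 pos [422.2 321.1 155.4] rot [ 3.141e+00 -3.000e-03  5.800e-02] F [-0.   0.1 -0. ] open 0.164
[0.0, -0.2, 15.4] 0.1 dist 15
[[258.72292168 314.68979854]
 [259.39903943 315.83812817]
 [258.77437021 316.93045347]]
```

View pics/g10_side.png

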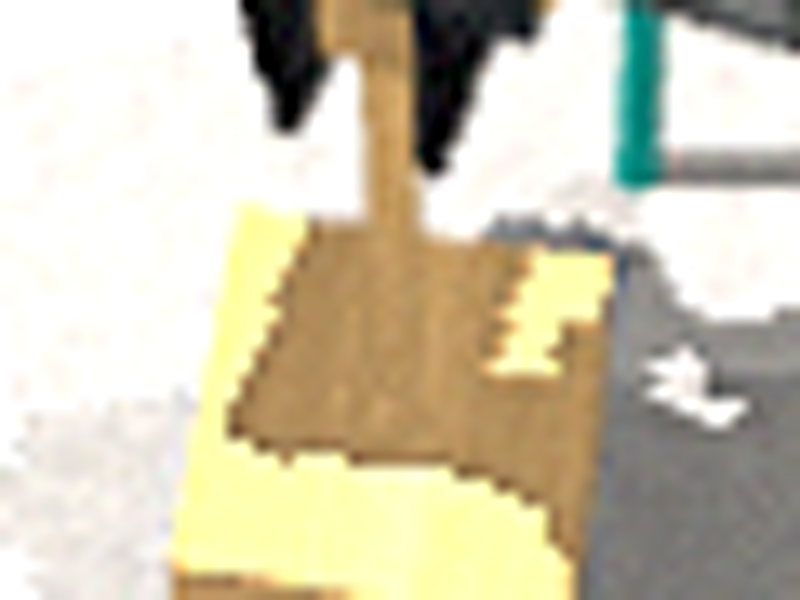

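```bash
python3 -m pendant '[[0,0,6,0],[0,0,12,0],[0,0,12,0],[0,0,12,0]]'
```

```text
t: 10.68
eef_pos: [422.4, 321.2, 143.7]
tcp_rot: [3.141, -0.004, 0.058]
ft_force: [-0.3, 0.1, 0.0]
opening: 0.166
```

```bash
python3 -m pendant '[[0,0,4,0],[0,0,8,0],[0,0,8,0]]'; python3 - <<'E'
from h import *
p=shot('side'); i=cv2.cvtColor(p['pixels'],cv2.COLOR_RGB2BGR)
c=i[285:330,230:290].astype(float)*1.8
cv2.imwrite(f'pics/g11_side.png',cv2.resize(np.clip(c,0,255).astype(np.uint8),(800,600),interpolation=cv2.INTER_CUBIC))
E
```

```text
t: 11.05
eef_pos: [422.3, 321.1, 135.3]
tcp_rot: [3.141, -0.003, 0.058]
ft_force: [0.3, 0.6, 1.1]
opening: 0.168
```

View pics/g11_side.png

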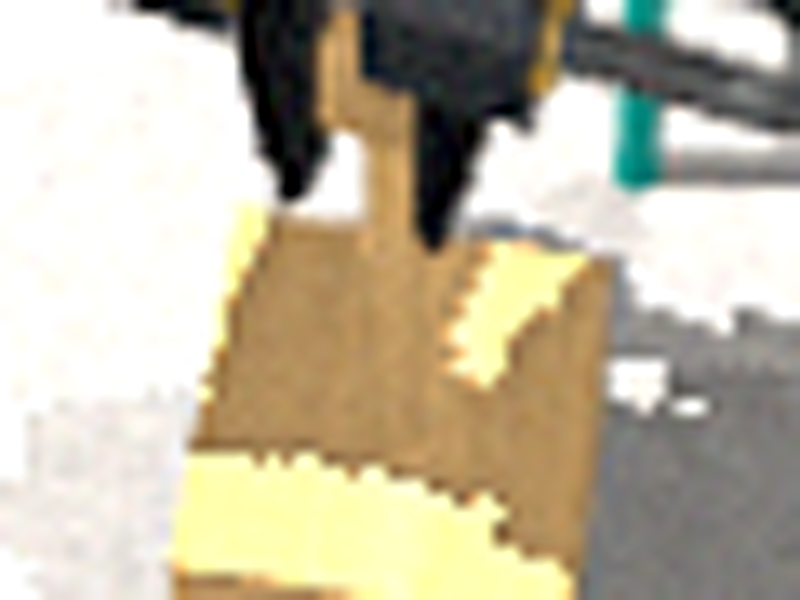

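```bash
python3 -m pendant '[[0,0,8,0],[0,0,16,0],[0,0,24,0],[0,0,24,0]]'; python3 rows.py 422.3,321.1,101,.057
```

```text
t: 11.6
eef_pos: [422.2, 321.0, 110.7]
tcp_rot: [3.14, -0.002, 0.058]
ft_force: [-0.4, -0.3, 0.9]
opening: 0.164
t 11.6 pos [422.2 321.  110.7] rot [ 3.14e+00 -2.00e-03  5.80e-02] F [-0.4 -0.3  0.9] open 0.164
[0.1, -0.1, 9.7] 0.1 dist 10
```

```bash
python3 -m pendant '[[0,0,3,0],[0,0,6,0],[0,0,8,0],[0,0,8,0]]'
```

```text
t: 12.1
eef_pos: [422.3, 321.0, 103.0]
tcp_rot: [3.141, -0.003, 0.058]
ft_force: [-0.9, -0.5, 2.9]
opening: 0.167
```

```bash
python3 -m pendant '[[0,0,0,0],[0,0,0,0],[0,0,0,0],[0,0,-20,0],[0,0,-60,0],[0,0,-115,0],[0,0,-115,0]]' 0.5;  python3 - <<'E'
from h import *
p=shot('side'); i=cv2.cvtColor(p['pixels'],cv2.COLOR_RGB2BGR)
c=i[250:340,200:320]
cv2.imwrite(f'pics/g12_side.png',cv2.resize(c,(800,600),interpolation=cv2.INTER_CUBIC))
E
python3 rows.py 480,-100,230,- 578.8,-364,230,0.84 578.8,-364,230,-0.73
```

```text
t: 12.98
eef_pos: [423.1, 321.9, 221.5]
tcp_rot: [-3.14, -0.009, 0.058]
ft_force: [0.1, -0.8, -1.2]
opening: 0.505
t 13.03 pos [422.3 321.4 219.3] rot [-3.141 -0.005  0.058] F [ 0.6 -0.3 -0.2] open 0.502
[33.2, 424.0, -10.7] 0 dist 425
[116.5, 693.3, -10.3] -44.8 dist 703
[116.5, 693.3, -10.3] 45.2 dist 703
```

View pics/g12_side.png

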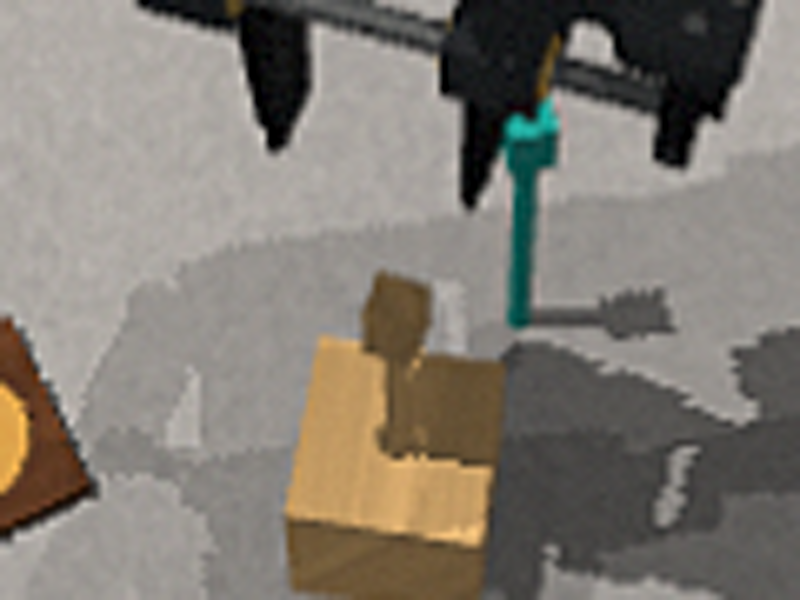

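```bash
python3 - <<'E'
from h import *
p=shot('top')
for q in ['jar','tin','ringbox','plaque']:
    for d in vision.find_in(p,q)[:2]:
        X=c2w(p,d['at']); r=X[:2]-[579,-365]; print(q,round(d['confidence'],2),X.round(),'along jaw',round(r@[.745,-.667]),'across',round(r@[.667,.745]))
E
```

```text
jar 0.59 [ 719. -271.   88.] along jaw 42 across 163
tin 0.8 [ 444. -446.   30.] along jaw -47 across -150
plaque 0.9 [ 569. -221.    9.] along jaw -103 across 100
plaque 0.75 [ 582. -360.    8.] along jaw -1 across 6
```

```bash
python3 -m pendant '[[4,53,-5,0],[8,106,-10,0],[12,159,-10,0],[17,212,-10,0],[21,265,-10,0],[25,318,-10,0],[29,371,-10,0],[33,424,-10,0]]' 0.0; python3 rows.py 579,-364.8,170,-.729
```

```text
t: 14.28
eef_pos: [479.0, -102.2, 227.0]
tcp_rot: [3.14, 0.001, 0.058]
ft_force: [1.1, 1.3, -0.1]
opening: 0.999
t 14.28 pos [ 479.  -102.2  227. ] rot [3.14e+00 1.00e-03 5.80e-02] F [ 1.1  1.3 -0.1] open 0.999
[84.8, 267.8, 57.3] 45.1 dist 287
```

```bash
python3 -m pendant '[[14,45,0,8],[28,90,10,15],[42,134,20,23],[57,179,40,30],[71,223,57,38],[84.8,267.8,57,45],[84.8,267.8,57,45],[84.8,267.8,57,45]]' 0.0; python3 rows.py 579,-364.8,30,-.729;  python3 - <<'E'
from h import *
for n in('side','top'):
  p=shot(n); i=cv2.cvtColor(p['pixels'],cv2.COLOR_RGB2BGR)
  c=i[90:180,245:365] if n=='side' else i[150:240,310:430]
  cv2.imwrite(f'pics/p1_{n}.png',cv2.resize(c,(800,600),interpolation=cv2.INTER_CUBIC))
E
```

```text
t: 15.28
eef_pos: [578.6, -364.3, 169.1]
tcp_rot: [3.14, 0.001, -0.727]
ft_force: [0.2, 0.3, 0.4]
opening: 1.001
t 15.28 pos [ 578.6 -364.3  169.1] rot [ 3.14e+00  1.00e-03 -7.27e-01] F [0.2 0.3 0.4] open 1.001
[0.9, -0.1, 139.1] 0.1 dist 139
```

View pics/p1_side.png

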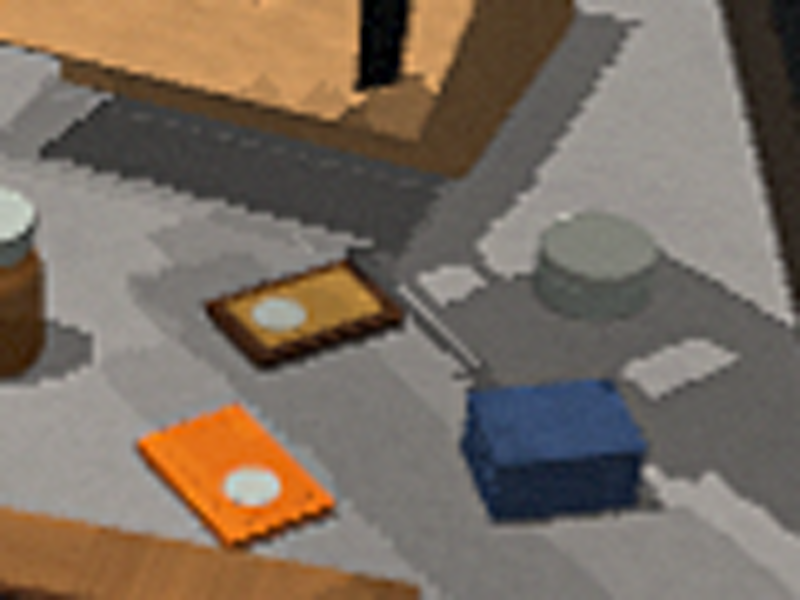

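```bash
python3 - <<'E'
from h import *
p=shot('top'); q=shot('side')
uv=[(643*.64,165*.64),(643*.64,302*.64),(455/1.0*.64*0+708*.64,302*.64)]
for z in(0,60,120): print(z,p2w(p,uv,z).round().tolist())
# side bottom corner of box near: in s crop
print(p2w(q,[(245+455/6.67,90+180/6.67),(245+60/6.67,90+75/6.67)],0).round(), p2w(q,[(245+455/6.67,90+180/6.67)],60).round())
d=np.array([.745,-.667]);n=np.array([.667,.745]);c=np.array([579,-364.8])
print([(c+a*90*d+b*38*n).round().tolist() for a in(1,-1) for b in (1,-1)])
E
```

```text
0 [[827.0, -491.0, 0.0], [551.0, -469.0, 0.0], [548.0, -592.0, 0.0]]
60 [[805.0, -465.0, 60.0], [544.0, -444.0, 60.0], [541.0, -561.0, 60.0]]
120 [[783.0, -439.0, 120.0], [537.0, -418.0, 120.0], [534.0, -529.0, 120.0]]
[[ 541. -529.    0.]
 [ 799. -557.    0.]] [[ 521. -436.   60.]]
[[671.0, -397.0], [621.0, -453.0], [537.0, -276.0], [487.0, -333.0]]
```

View pics/p1_top.png

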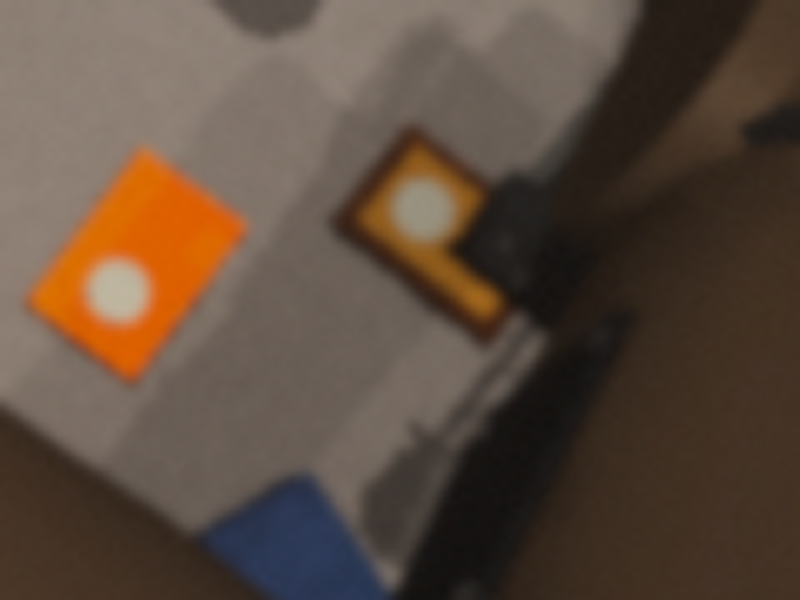

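```bash
python3 - <<'E'
from h import *
p=shot('top'); q=shot('side')
zs=np.arange(0,200,5)
for a,b in (((411.5,193.3),(313.6,115.2)),((411.5,105.6),(244,96)),((453,103),(275,57)),((453,195),(320,92))):
    r=[(np.linalg.norm(p2w(p,[a],z)-p2w(q,[b],z)),z,p2w(p,[a],z).round().tolist()) for z in zs]; print(min(r))
E
python3 - <<'E'
import cv2
i=cv2.imread('pics/side0.png'); cv2.imwrite('pics/box.png',cv2.resize(i[45:135,230:350],(800,600),interpolation=cv2.INTER_CUBIC))
E
```

```text
(np.float64(21.512732441701708), np.int64(60), [[544.0, -444.0, 60.0]])
(np.float64(2.9330554852002257), np.int64(75), [[800.0, -458.0, 75.0]])
(np.float64(72.34869312608035), np.int64(195), [[760.0, -511.0, 195.0]])
(np.float64(3.6628034825867477), np.int64(105), [[531.0, -536.0, 105.0]])
```

View pics/box.png

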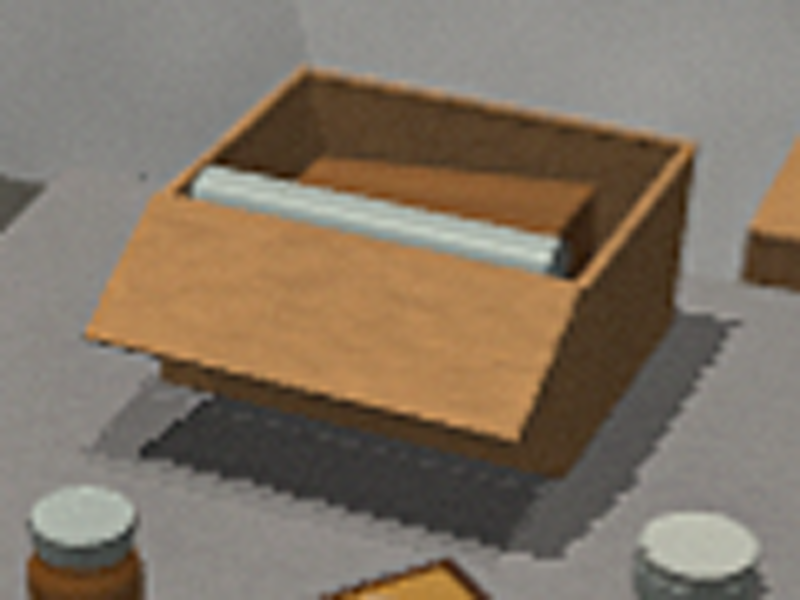

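```bash
python3 - <<'E'
from h import *
p=shot('top'); q=shot('side')
zs=np.arange(0,200,5)
for a,b in (((411.5,193.3),(307.5,110.5)),((411.5,105.6),(243,95.5))):
    r=[(np.linalg.norm(p2w(p,[a],z)-p2w(q,[b],z)),z,p2w(p,[a],z).round().tolist()) for z in zs]; print(min(r))
E
python3 rows.py 589,-353.6,3,-.729
```

```text
(np.float64(2.8201853934507137), np.int64(85), [[541.0, -433.0, 85.0]])
(np.float64(1.9617785494771958), np.int64(80), [[798.0, -456.0, 80.0]])
t 15.68 pos [ 579.1 -364.4  170.6] rot [ 3.14e+00 -1.00e-03 -7.27e-01] F [ 0.3  0.2 -0.4] open 0.999
[0.0, -14.9, 167.6] 0.1 dist 168
```

```bash
python3 rows.py 597.7,-344,3,-.729; python3 -m pendant '[[0,-14,30,0],[0,-27,70,0],[0,-27,110,0],[0,-27,140,0],[0,-27,140,0]]' 0.0; python3 rows.py 597.7,-344,3,-.729;  python3 - <<'E'
from h import *
for n in('side','top'):
  p=shot(n); i=cv2.cvtColor(p['pixels'],cv2.COLOR_RGB2BGR)
  c=i[90:180,245:365] if n=='side' else i[150:240,310:430]
  cv2.imwrite(f'pics/p2_{n}.png',cv2.resize(c,(800,600),interpolation=cv2.INTER_CUBIC))
E
```

```text
t 15.68 pos [ 579.1 -364.4  170.6] rot [ 3.14e+00 -1.00e-03 -7.27e-01] F [ 0.3  0.2 -0.4] open 0.999
[0.2, -27.8, 167.6] 0.1 dist 170
t: 16.3
eef_pos: [596.1, -343.7, 28.6]
tcp_rot: [3.14, 0.003, -0.727]
ft_force: [0.8, -0.0, 0.9]
opening: 0.997
t 16.3 pos [ 596.1 -343.7   28.6] rot [ 3.14e+00  3.00e-03 -7.27e-01] F [ 0.8 -0.   0.9] open 0.997
[1.4, -0.9, 25.6] 0.1 dist 26
```

View pics/p2_side.png

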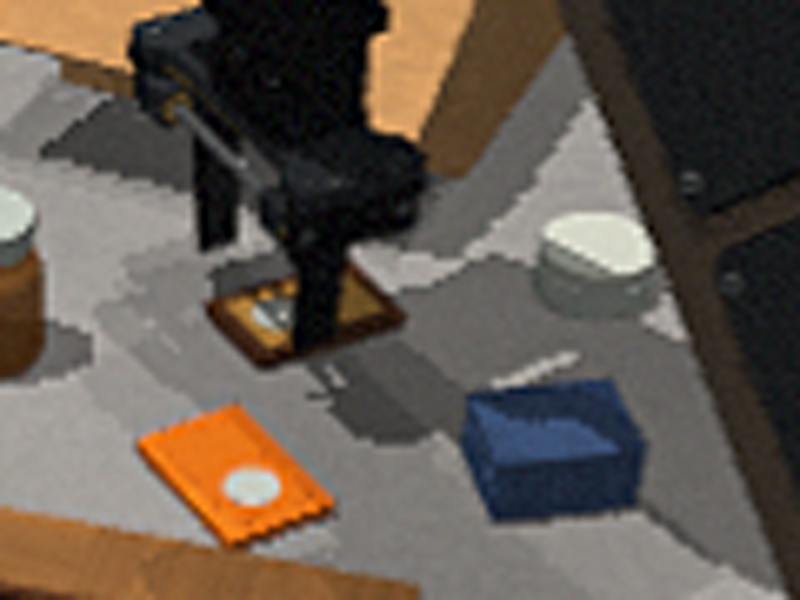

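View pics/p2_top.png

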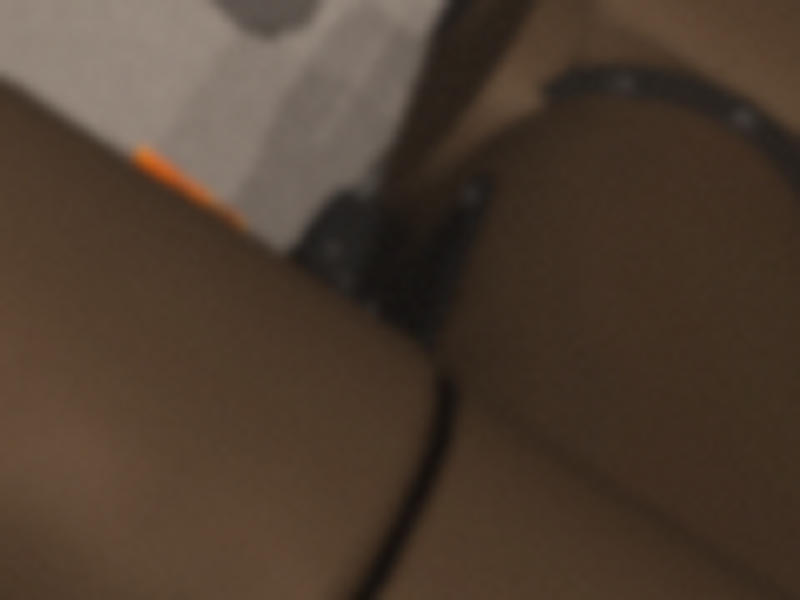

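```bash
python3 -m pendant '[[1.4,-0.9,10,0],[1.4,-0.9,18,0],[1.4,-0.9,24,0],[1.4,-0.9,25,0],[1.4,-0.9,25,0]]' 0.0; python3 rows.py 597.7,-344,2.5,-.729
```

```text
t: 17.02
eef_pos: [599.1, -345.0, 6.6]
tcp_rot: [3.14, -0.002, -0.727]
ft_force: [0.2, -0.4, 1.1]
opening: 0.999
t 17.02 pos [ 599.1 -345.     6.6] rot [ 3.14e+00 -2.00e-03 -7.27e-01] F [ 0.2 -0.4  1.1] open 0.999
[-1.8, 0.2, 4.1] 0.1 dist 4
```

```bash
python3 -m pendant '[[-1,0,3,0],[-1,0,4.5,0],[-1,0,4.5,0]]' 0.0; python3 rows.py 597.7,-344,2.5,-.729
```

```text
t: 17.4
eef_pos: [598.4, -344.4, 2.0]
tcp_rot: [3.14, -0.002, -0.727]
ft_force: [0.4, 0.5, 0.6]
opening: 0.998
t 17.4 pos [ 598.4 -344.4    2. ] rot [ 3.14e+00 -2.00e-03 -7.27e-01] F [0.4 0.5 0.6] open 0.998
[-0.7, 0.2, -0.5] 0.1 dist 1
```

```bash
python3 -m pendant '[[0,0,0,0],[0,0,0,0],[0,0,0,0],[0,0,0,0],[0,0,0,0]]' 1; python3 rows.py -,-,-,-0.15
```

```text
t: 18.02
eef_pos: [598.4, -344.4, 2.0]
tcp_rot: [3.14, -0.002, -0.727]
ft_force: [0.4, -0.0, -0.4]
opening: 0.63
t 18.02 pos [ 598.4 -344.4    2. ] rot [ 3.14e+00 -2.00e-03 -7.27e-01] F [ 0.4 -0.  -0.4] open 0.63
[0.0, 0.0, 0.0] -33.1 dist 0
```

```bash
python3 -m pendant '[[0,0,-1,-7],[0,0,-1,-15],[0,0,-1,-23],[0,0,-1,-33],[0,0,-1,-33],[0,0,-1,-33]]'; python3 rows.py -,-,3,-0.15
```

```text
t: 18.77
eef_pos: [598.3, -344.3, 2.9]
tcp_rot: [3.14, -0.001, -0.155]
ft_force: [1.1, -0.2, -1.1]
opening: 0.628
t 18.77 pos [ 598.3 -344.3    2.9] rot [ 3.14e+00 -1.00e-03 -1.55e-01] F [ 1.1 -0.2 -1.1] open 0.628
[0.0, 0.0, -0.1] -0.3 dist 0
```

```bash
python3 -m pendant '[[0,0,1,0],[0,0,1,0],[0,0,1,0],[0,14,1,0],[0,28,1,0],[0,28,1,0],[0,28,1,0]]' 0.15; python3 rows.py -,-,3,-0.15;  python3 - <<'E'
from h import *
for n in('side',):
  p=shot(n); i=cv2.cvtColor(p['pixels'],cv2.COLOR_RGB2BGR)
  c=i[90:180,245:365] if n=='side' else i[150:240,310:430]
  cv2.imwrite(f'pics/p3_{n}.png',cv2.resize(c,(800,600),interpolation=cv2.INTER_CUBIC))
E
```

```text
t: 19.65
eef_pos: [593.8, -372.2, 1.8]
tcp_rot: [3.14, -0.0, -0.155]
ft_force: [0.2, -0.3, -1.0]
opening: 0.848
t 19.65 pos [ 593.8 -372.2    1.8] rot [ 3.14  -0.    -0.155] F [ 0.2 -0.3 -1. ] open 0.848
[0.0, 0.0, -1.2] -0.3 dist 1
```

View pics/p3_side.png

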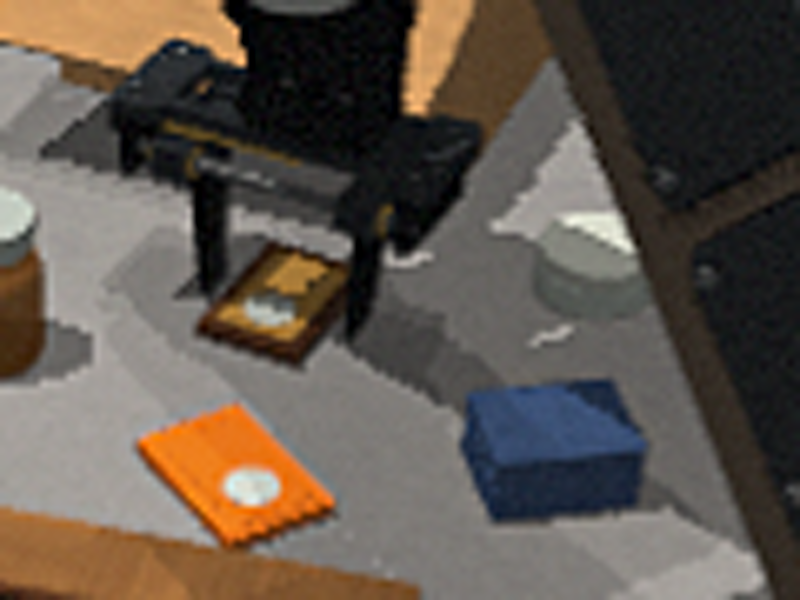

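```bash
python3 - <<'E'
from fit import *
P=[(-30,45,9),(30,45,9),(30,-45,9)]
print(fit([(S,P,m([(300,355),(198,325),(262,243)],6.6667,(245,90)))],[594,-372,-.15]))
E
python3 -m pendant '[[0,0,0,0],[0,0,0,0],[0,0,0,0],[0,0,0,0]]' 1
```

```text
([595.86, -374.533, -0.07], [[0.2, 0.1], [-0.3, 0.3], [0.1, -0.5]])
t: 20.3
eef_pos: [594.1, -371.6, 2.0]
tcp_rot: [3.14, -0.001, -0.155]
ft_force: [0.1, 0.8, -0.2]
opening: 0.626
```

```bash
python3 rows.py 515.3,-150,120,0.094 515.3,-20.4,120,0.094;python3 -m pendant '[[0,0,-10,0],[0,0,-60,0],[0,0,-115,0],[0,0,-115,0]]'; python3 rows.py 515.3,-150,120,0.094 515.3,-20.4,120,0.094
```

```text
t 20.3 pos [ 594.1 -371.6    2. ] rot [ 3.14e+00 -1.00e-03 -1.55e-01] F [ 0.1  0.8 -0.2] open 0.626
[-111.9, -206.6, -118.5] -14.2 dist 263
[-131.9, -334.6, -118.7] -14.2 dist 379
t: 20.8
eef_pos: [595.7, -372.5, 122.4]
tcp_rot: [3.136, -0.008, -0.155]
ft_force: [-0.5, 0.9, -1.4]
opening: 0.629
t 20.8 pos [ 595.7 -372.5  122.4] rot [ 3.136 -0.008 -0.155] F [-0.5  0.9 -1.4] open 0.629
[-113.7, -207.5, 0.3] -14.2 dist 237
[-133.6, -335.6, -0.6] -14.2 dist 361
```

```bash
python3 -m pendant '[[-28,-52,0,-4],[-57,-104,0,-7],[-85,-155,0,-11],[-113.7,-207.5,0,-14],[-124,-272,0,-14],[-133.6,-335.6,0,-14],[-133.6,-335.6,0,-14],[-133.6,-335.6,0,-14]]'; python3 rows.py 515.3,-20.4,120,0.094; python3 - <<'E'
from h import *
for n in('side','top'):
  p=shot(n); i=cv2.cvtColor(p['pixels'],cv2.COLOR_RGB2BGR)
  c=i[130:250,190:350] if n=='side' else i[120:270,190:390]
  cv2.imwrite(f'pics/p4_{n}.png',cv2.resize(c,(800,600),interpolation=cv2.INTER_CUBIC))
E
```

```text
t: 21.8
eef_pos: [515.2, -20.3, 119.3]
tcp_rot: [3.134, -0.006, 0.091]
ft_force: [0.8, -0.7, -1.1]
opening: 0.629
t 21.8 pos [515.2 -20.3 119.3] rot [ 3.134 -0.006  0.091] F [ 0.8 -0.7 -1.1] open 0.629
[0.1, 0.1, -0.7] -0.2 dist 1
```

View pics/p4_side.png

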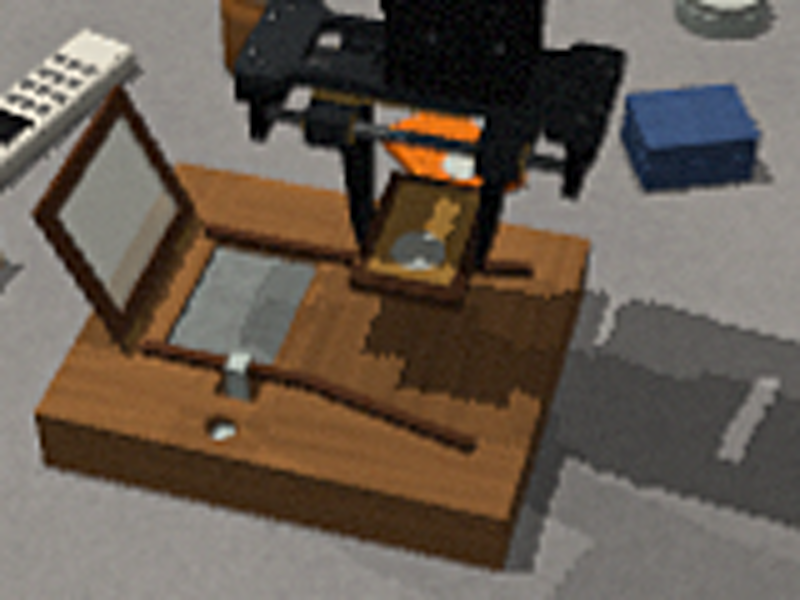

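View pics/p4_top.png

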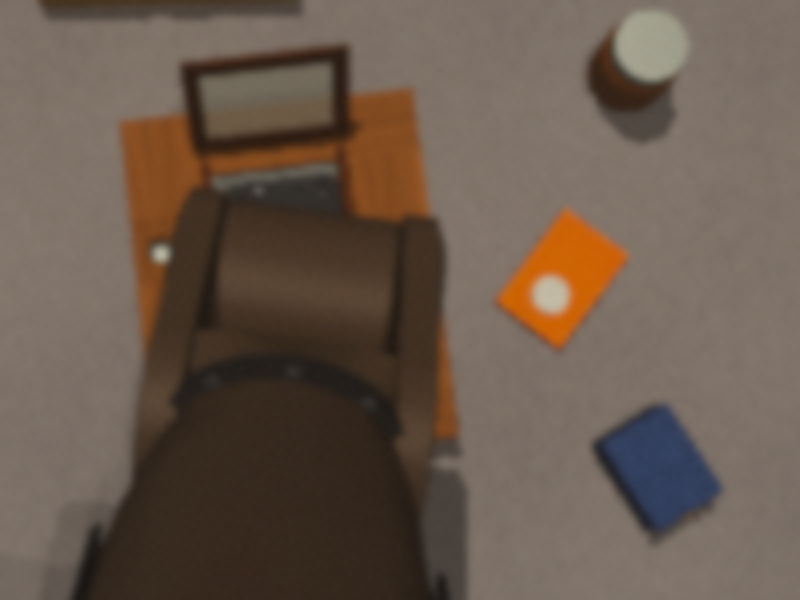

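```bash
python3 - <<'E'
from fit import *
P=[(30,45,126.3),(-30,45,126.3),(30,-45,126.3),(-30,-45,126.3)]
print(fit([(S,P[:],m([(354,277),(468,292),(400,173),(482,187)],5,(190,130)))],[515,-20,.09]))
print(fit([(S,[(30,45,117.3),(-30,45,117.3)],m([(352,290),(465,304)],5,(190,130)))],[515,-20,.09]))
C=[(130,110,45),(130,-110,45),(-130,-110,45),(-130,110,45)]
print(fit([(S,C,m([(38,415),(180,165),(592,238),(510,520)],5,(190,130)))],[570,-16,.09]))
E
```

```text
([515.95, -25.471, 0.163], [[-0.4, 0.4], [-0.0, 0.8], [-2.5, -0.9], [2.9, -0.8]])
([518.658, -27.358, 0.192], [[-0.3, -0.1], [0.3, 0.1]])
([570.247, -17.517, 0.097], [[-0.2, 0.0], [-0.2, -0.4], [0.2, 0.2], [0.2, -0.0]])
```

```bash
python3 - <<'E'
from h import *
p=shot('side'); i=cv2.cvtColor(p['pixels'],cv2.COLOR_RGB2BGR)
c=i[150:210,250:330].astype(float)*1.6
cv2.imwrite(f'pics/p5.png',cv2.resize(np.clip(c,0,255).astype(np.uint8),(800,600),interpolation=cv2.INTER_CUBIC))
a=.094;X=np.array([[np.cos(a)*x-np.sin(a)*y+515.2,np.sin(a)*x+np.cos(a)*y-20.3,z] for z in(126.3,117.3) for x,y in((30,45),(-30,45),(30,-45),(-30,-45))])
print(((w2p(p,X)+.5-[250,150])*10).round().tolist())
E
```

```text
[[90.0, 366.0], [319.0, 411.0], [185.0, 147.0], [400.0, 186.0], [91.0, 391.0], [318.0, 436.0], [185.0, 172.0], [399.0, 212.0]]
```

View pics/p5.png

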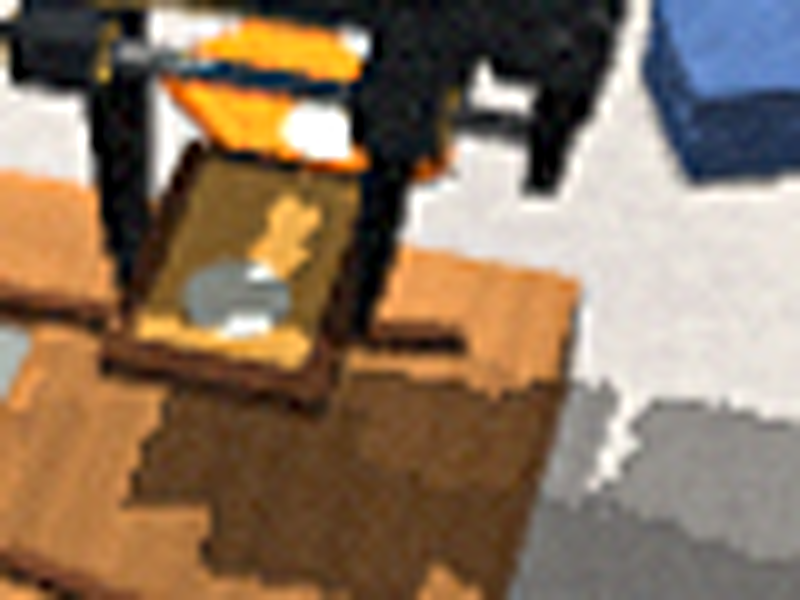

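```bash
python3 -m pendant '[[0,-3,30,0],[0,-3,56,0],[0,-3,56,0],[0,-3,56,0]]'; python3 rows.py 515.6,-17.4,47.5,0.094; python3 - <<'E'
from h import *
p=shot('side'); i=cv2.cvtColor(p['pixels'],cv2.COLOR_RGB2BGR)
c=i[160:235,220:320].astype(float)*1.5
cv2.imwrite(f'pics/p6.png',cv2.resize(np.clip(c,0,255).astype(np.uint8),(800,600),interpolation=cv2.INTER_CUBIC))
E
```

```text
t: 22.55
eef_pos: [515.8, -19.4, 64.0]
tcp_rot: [3.134, -0.007, 0.087]
ft_force: [-0.6, 0.5, -0.7]
opening: 0.629
t 22.55 pos [515.8 -19.4  64. ] rot [ 3.134 -0.007  0.087] F [-0.6  0.5 -0.7] open 0.629
[-0.1, -2.2, 16.5] -0.4 dist 17
```

View pics/p6.png

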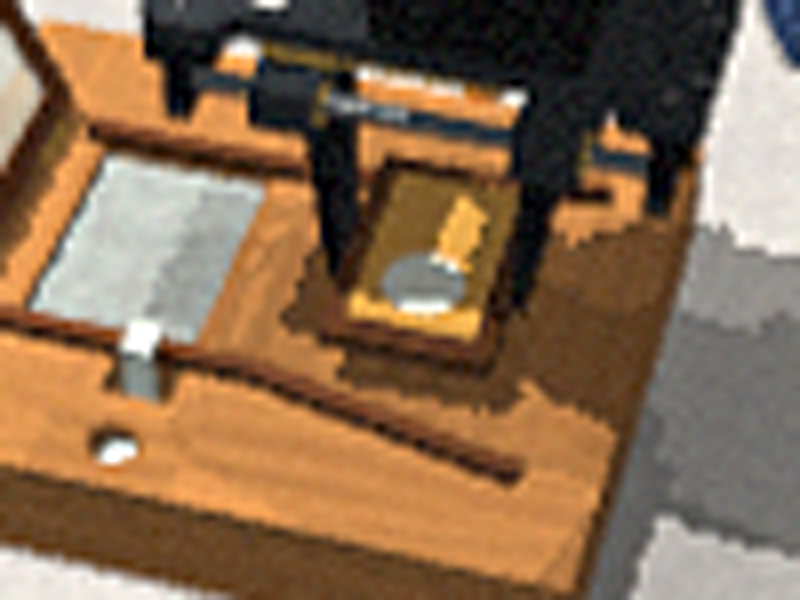

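```bash
python3 - <<'E'
from fit import *
P=[(30,45,71),(-30,45,71),(30,-45,71)]
print(fit([(S,P,m([(338,318),(492,345),(388,160)],8,(220,160)))],[515,-20,.09]))
print(fit([(S,[(30,45,62),(-30,45,62)],m([(334,338),(488,370)],8,(220,160)))],[515,-20,.09]))
E
```

```text
([515.085, -27.598, 0.136], [[-1.4, 0.5], [1.4, 1.0], [-0.0, -1.8]])
([513.444, -28.508, 0.064], [[-1.1, -0.5], [1.1, 0.4]])
```

```bash
python3 -m pendant '[[0,-5,6,0],[0,-5,12,0],[0,-5,15,0],[0,-5,15,0]]'; python3 rows.py 515.6,-14.5,47,0.094; python3 - <<'E'
from h import *
p=shot('side'); i=cv2.cvtColor(p['pixels'],cv2.COLOR_RGB2BGR)
c=i[160:235,220:320].astype(float)*1.5
cv2.imwrite(f'pics/p7.png',cv2.resize(np.clip(c,0,255).astype(np.uint8),(800,600),interpolation=cv2.INTER_CUBIC))
E
```

```text
t: 23.2
eef_pos: [515.4, -14.3, 48.9]
tcp_rot: [3.134, -0.007, 0.088]
ft_force: [0.8, 0.4, -2.0]
opening: 0.624
t 23.2 pos [515.4 -14.3  48.9] rot [ 3.134 -0.007  0.088] F [ 0.8  0.4 -2. ] open 0.624
[0.1, 0.2, 1.9] -0.3 dist 2
```

View pics/p7.png

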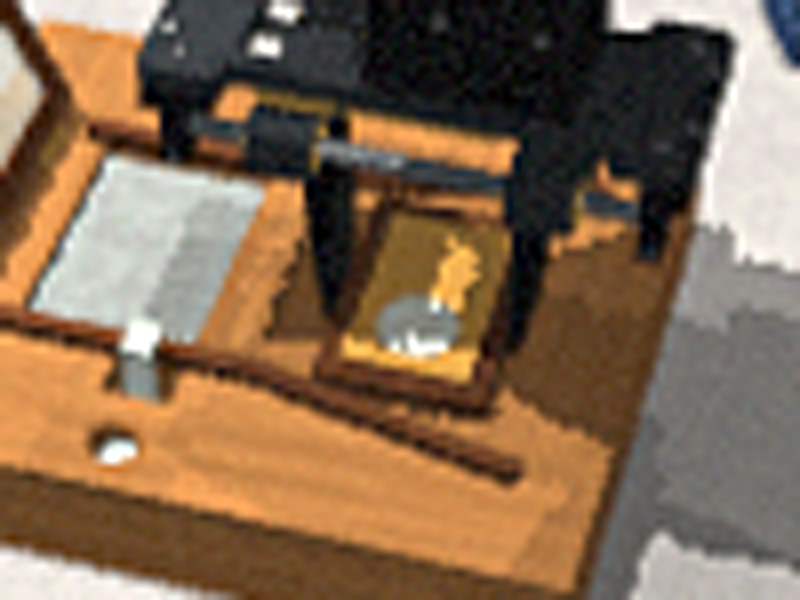

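```bash
python3 -m pendant '[[0,0,1,0],[0,0,2,0],[0,0,2,0]]'; python3 -m pendant '[[0,0,0,0],[0,0,0,0],[0,0,0,0],[0,0,-10,0],[0,0,-50,0],[0,0,-90,0],[0,0,-90,0]]' 0.2; python3 - <<'E'
from h import *
p=shot('side'); i=cv2.cvtColor(p['pixels'],cv2.COLOR_RGB2BGR)
c=i[160:235,220:320].astype(float)*1.5
cv2.imwrite(f'pics/p8.png',cv2.resize(np.clip(c,0,255).astype(np.uint8),(800,600),interpolation=cv2.INTER_CUBIC))
E
```

```text
t: 23.62
eef_pos: [515.6, -14.4, 47.1]
tcp_rot: [3.134, -0.007, 0.088]
ft_force: [-0.1, -0.6, 0.8]
opening: 0.629
t: 24.5
eef_pos: [516.0, -13.8, 140.2]
tcp_rot: [3.132, -0.013, 0.088]
ft_force: [-0.9, -0.1, -0.8]
opening: 0.799
```

View pics/p8.png

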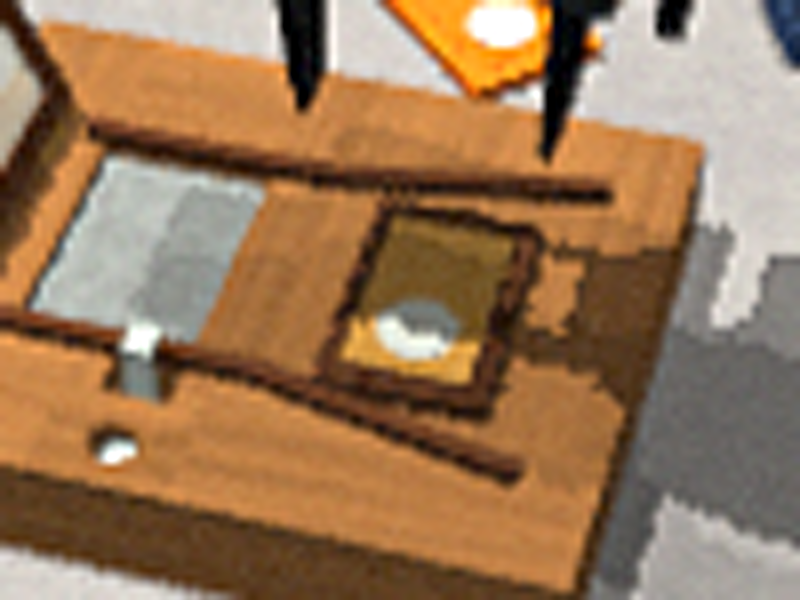

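```bash
python3 - <<'E'
from fit import *
P=[(30,45,54),(-30,45,54),(-30,-45,54),(30,-45,54)]
f=fit([(S,P,m([(327,362),(490,395),(542,228),(388,203)],8,(220,160)))],[515,-20,.09]);print(f)
x=np.array(f[0][:2])-[570.25,-17.5]; a=.097; print('case rel',x@[np.cos(a),np.sin(a)],x@[-np.sin(a),np.cos(a)])
E
python3 rows.py 470,-24.6,150,1.665
```

```text
([514.607, -21.059, 0.12], [[-1.0, 0.9], [0.5, 0.9], [0.9, -0.8], [-0.4, -1.3]])
case rel -55.726114581014414 1.846641195158473
t 24.65 pos [514.5 -13.7 136.8] rot [ 3.134 -0.007  0.088] F [-0.5 -1.  -0.1] open 0.798
[-45.2, 7.1, -13.4] -90.4 dist 48
```

```bash
python3 rows.py 456.5,-25.8,120,-1.477; python3 -m pendant '[[-15,2,-10,10],[-30,4,-10,20],[-45,6,-5,30],[-58,7,5,40],[-58,7,17,50],[-58,7,17,60],[-58,7,17,70],[-58,7,17,80]]' 0.6;  python3 rows.py 456.5,-25.8,47,-1.477
```

```text
t 24.65 pos [514.5 -13.7 136.8] rot [ 3.134 -0.007  0.088] F [-0.5 -1.  -0.1] open 0.798
[-59.0, 6.9, 16.5] 89.7 dist 62
t: 25.65
eef_pos: [456.9, -25.8, 118.4]
tcp_rot: [-3.138, -0.008, -1.314]
ft_force: [0.2, 0.4, -0.0]
opening: 0.401
t 25.65 pos [456.9 -25.8 118.4] rot [-3.138 -0.008 -1.314] F [ 0.2  0.4 -0. ] open 0.401
[-0.6, 0.6, 71.4] 9.3 dist 71
```

```bash
python3 -m pendant '[[0,0,20,9.3],[0,0,45,9.3],[0,0,66,9.3],[0,0,68,9.3],[0,0,68,9.3]]' 0.6;  python3 rows.py 456.5,-25.8,47,-1.477; python3 - <<'E'
from h import *
p=shot('side'); i=cv2.cvtColor(p['pixels'],cv2.COLOR_RGB2BGR)
c=i[160:235,220:320].astype(float)*1.5
cv2.imwrite(f'pics/p9.png',cv2.resize(np.clip(c,0,255).astype(np.uint8),(800,600),interpolation=cv2.INTER_CUBIC))
E
```

```text
t: 26.28
eef_pos: [457.1, -26.2, 50.3]
tcp_rot: [-3.138, -0.007, -1.477]
ft_force: [1.0, 0.1, -0.7]
opening: 0.401
t 26.27 pos [457.1 -26.2  50.3] rot [-3.138 -0.007 -1.477] F [ 1.   0.1 -0.7] open 0.401
[-0.5, 0.6, 3.3] 0.0 dist 3
```

View pics/p9.png

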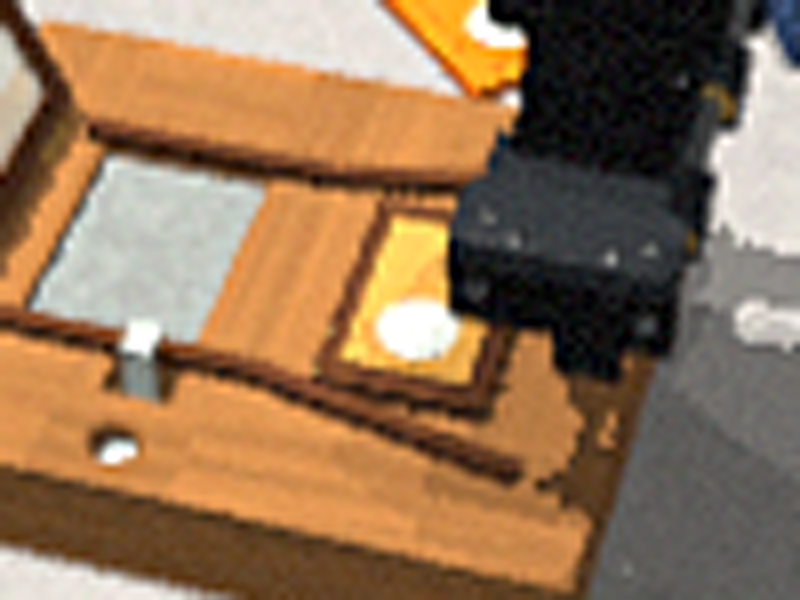

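```bash
python3 -m pendant '[[0,0,3.3,0],[0,-10,3.3,0],[0,-20,3.3,0],[0,-30,3.3,0],[0,-40,3.3,0],[0,-50,3.3,0],[0,-60,3.3,0],[0,-60,3.3,0]]' 0.6;  python3 rows.py 456.5,-25.8,47,-1.477; python3 - <<'E'
from h import *
p=shot('side'); i=cv2.cvtColor(p['pixels'],cv2.COLOR_RGB2BGR)
c=i[160:235,220:320].astype(float)*1.5
cv2.imwrite(f'pics/p10.png',cv2.resize(np.clip(c,0,255).astype(np.uint8),(800,600),interpolation=cv2.INTER_CUBIC))
E
```

```text
t: 27.32
eef_pos: [517.9, -20.5, 47.7]
tcp_rot: [-3.136, -0.007, -1.476]
ft_force: [-0.1, -0.2, -0.2]
opening: 0.4
t 27.32 pos [517.9 -20.5  47.7] rot [-3.136 -0.007 -1.476] F [-0.1 -0.2 -0.2] open 0.4
[-0.5, 61.7, 0.3] 0.0 dist 62
```

View pics/p10.png

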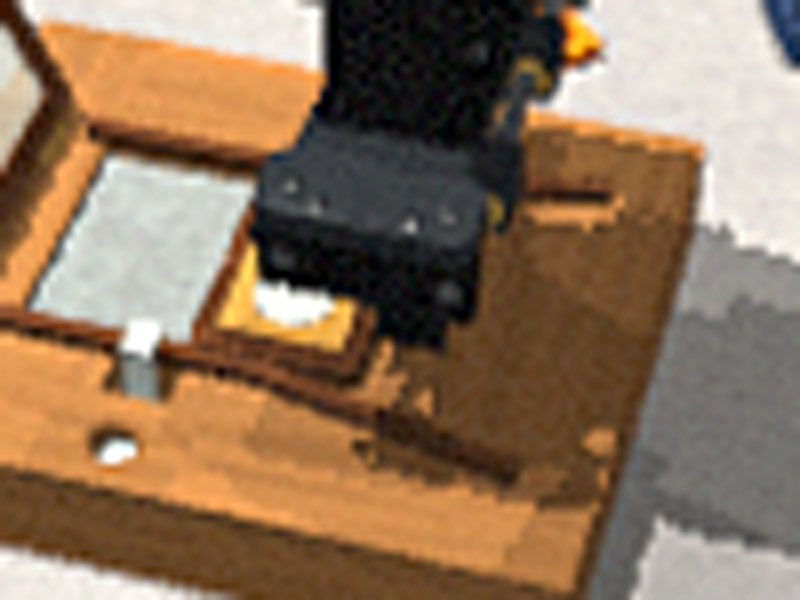

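```bash
python3 -m pendant '[[0,-8,0.5,0],[0,-16,0.5,0],[0,-24,0.5,0],[0,-32,0.5,0],[0,-40,0.5,0],[0,-48,0.5,0],[0,-54,0.5,0],[0,-54,0.5,0]]' 0.6;  python3 rows.py 580,-14.3,47,-1.477; python3 - <<'E'
from h import *
p=shot('side'); i=cv2.cvtColor(p['pixels'],cv2.COLOR_RGB2BGR)
c=i[160:235,190:290].astype(float)*1.5
cv2.imwrite(f'pics/p11.png',cv2.resize(np.clip(c,0,255).astype(np.uint8),(800,600),interpolation=cv2.INTER_CUBIC))
E
```

```text
t: 28.38
eef_pos: [571.5, -15.4, 47.3]
tcp_rot: [-3.137, -0.007, -1.476]
ft_force: [0.2, 0.5, -0.5]
opening: 0.401
t 28.38 pos [571.5 -15.4  47.3] rot [-3.137 -0.007 -1.476] F [ 0.2  0.5 -0.5] open 0.401
[-0.3, -8.6, 0.3] 0.0 dist 9
```

View pics/p11.png

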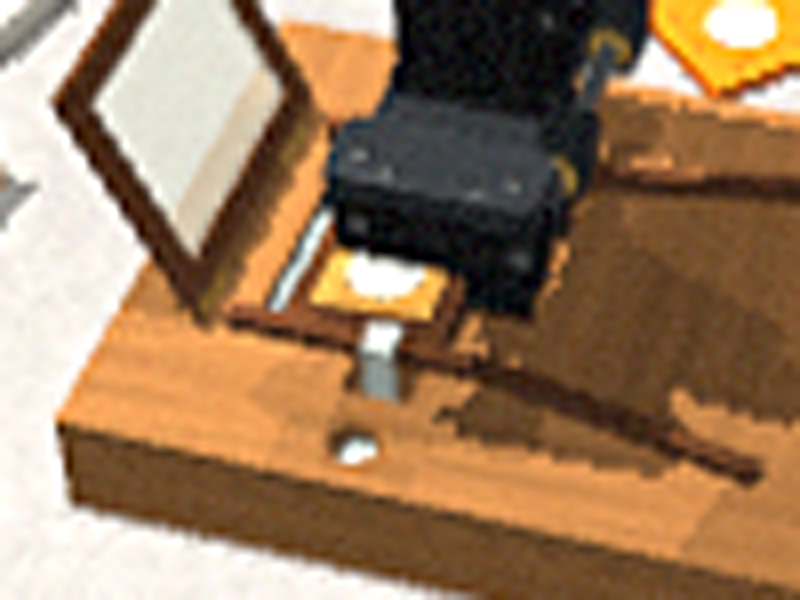

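```bash
python3 -m pendant '[[0.3,-3,0.5,0],[0.3,-5,0.5,0],[0.3,-7,0.5,0],[0.3,-8,0.5,0],[0.3,-8,0.5,0]]' 0.6;  python3 rows.py 580,-14.3,47,-1.477; python3 - <<'E'
from h import *
p=shot('side'); i=cv2.cvtColor(p['pixels'],cv2.COLOR_RGB2BGR)
c=i[170:230,190:270].astype(float)*1.5
cv2.imwrite(f'pics/p12.png',cv2.resize(np.clip(c,0,255).astype(np.uint8),(800,600),interpolation=cv2.INTER_CUBIC))
E
```

```text
t: 29.05
eef_pos: [579.2, -14.9, 46.8]
tcp_rot: [-3.137, -0.007, -1.476]
ft_force: [-0.8, -0.2, -1.0]
opening: 0.399
t 29.05 pos [579.2 -14.9  46.8] rot [-3.137 -0.007 -1.476] F [-0.8 -0.2 -1. ] open 0.399
[-0.5, -0.8, -0.2] 0.0 dist 1
```

View pics/p12.png

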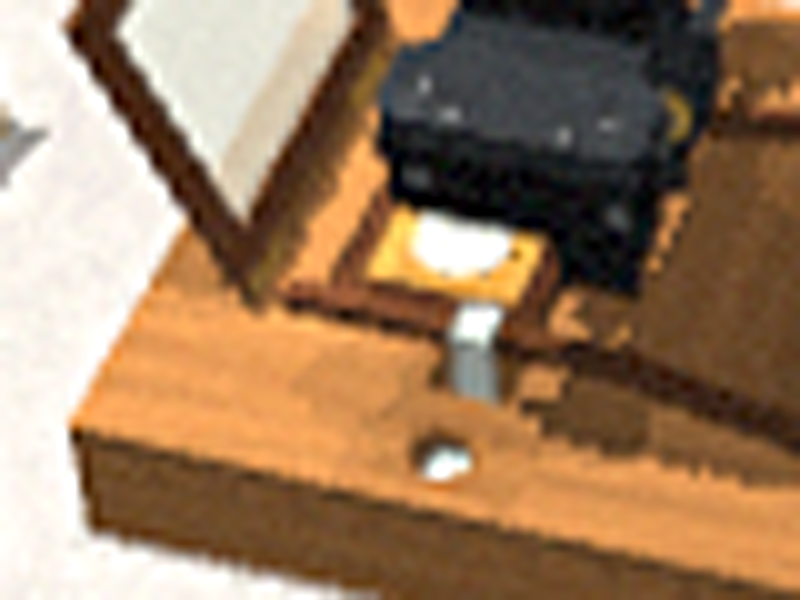

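```bash
python3 -m pendant '[[0,-1,0,0],[0,-1.5,0,0],[0,-1.5,0,0]]' 0.6;  python3 -m pendant '[[0,6,0,0],[0,12,-15,0],[0,30,-60,0],[0,70,-110,0],[0,110,-110,0],[0,110,-110,0]]' 0.6; python3 - <<'E'
from h import *
for n in('side','top'):
  p=shot(n); i=cv2.cvtColor(p['pixels'],cv2.COLOR_RGB2BGR)
  c=(i[170:230,190:270] if n=='side' else i[135:210,205:305]).astype(float)*1.5
  cv2.imwrite(f'pics/p13{n}.png',cv2.resize(np.clip(c,0,255).astype(np.uint8),(800,600),interpolation=cv2.INTER_CUBIC))
E
```

```text
t: 29.48
eef_pos: [580.8, -14.8, 46.9]
tcp_rot: [-3.137, -0.007, -1.476]
ft_force: [0.5, 0.4, -0.7]
opening: 0.403
t: 30.22
eef_pos: [468.4, -24.4, 158.0]
tcp_rot: [-3.135, -0.008, -1.477]
ft_force: [0.1, 0.5, 0.6]
opening: 0.398
```

View pics/p13side.png

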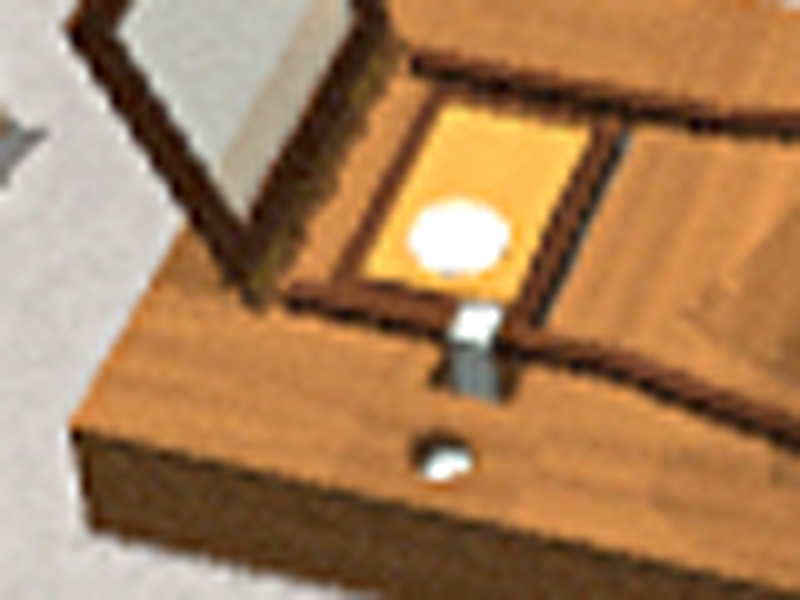

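View pics/p13top.png

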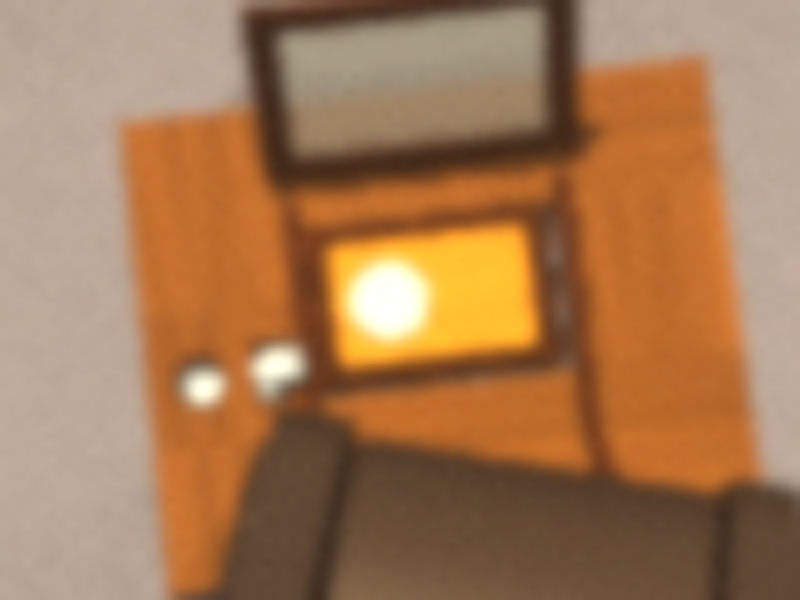

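```bash
python3 - <<'E'
from fit import *
def pr(p,cx,cy,z,s,off,pose):
    a=pose[2];o=[]
    for x,y,zz in((30,45,z),(-30,45,z),(-30,-45,z),(30,-45,z)):
        x+=cx;y+=cy;o.append([pose[0]+np.cos(a)*x-np.sin(a)*y,pose[1]+np.sin(a)*x+np.cos(a)*y,zz])
    return ((w2p(p,o)+.5-off)*s-.5).round().tolist()
for z in(49,54):
    print(z,'side',pr(S,51.5,1.5,z,10,np.array([190,170]),(570.25,-17.3,.097)),'top',pr(T,51.5,1.5,z,8,np.array([205,135]),(569.6,-14.4,.092)))
v=vision.regions_of(S,'plaque'); 
for d in v[:2]:
    r=d['pixels']; ys,xs=np.nonzero(r); print(d['confidence'],xs.mean(),ys.mean(),r.sum(),cv2.boxPoints(cv2.minAreaRect(np.c_[xs,ys].astype(np.float32))).round(1).tolist())
i=cv2.cvtColor(S['pixels'],cv2.COLOR_RGB2BGR)
cv2.imwrite('pics/p14.png',cv2.resize(np.clip(i[170:208,215:265]*1.4,0,255).astype(np.uint8),(800,600),interpolation=cv2.INTER_CUBIC))
cv2.imwrite('pics/all.png',cv2.resize(i,(800,600)))
E
```

```text
49 side [[325.0, 294.0], [531.0, 337.0], [628.0, 122.0], [433.0, 84.0]] top [[303.0, 229.0], [321.0, 389.0], [565.0, 361.0], [545.0, 201.0]]
54 side [[324.0, 281.0], [530.0, 324.0], [628.0, 109.0], [432.0, 71.0]] top [[302.0, 227.0], [321.0, 387.0], [566.0, 359.0], [546.0, 198.0]]
0.58 237.70794392523365 190.15420560747663 428 [[223.60000610351562, 197.60000610351562], [228.8000030517578, 176.89999389648438], [251.60000610351562, 182.60000610351562], [246.39999389648438, 203.39999389648438]]
0.43 275.780487804878 164.96341463414635 82 [[263.70001220703125, 158.6999969482422], [268.20001220703125, 153.39999389648438], [286.0, 168.89999389648438], [281.3999938964844, 174.10000610351562]]
```

View pics/p14.png

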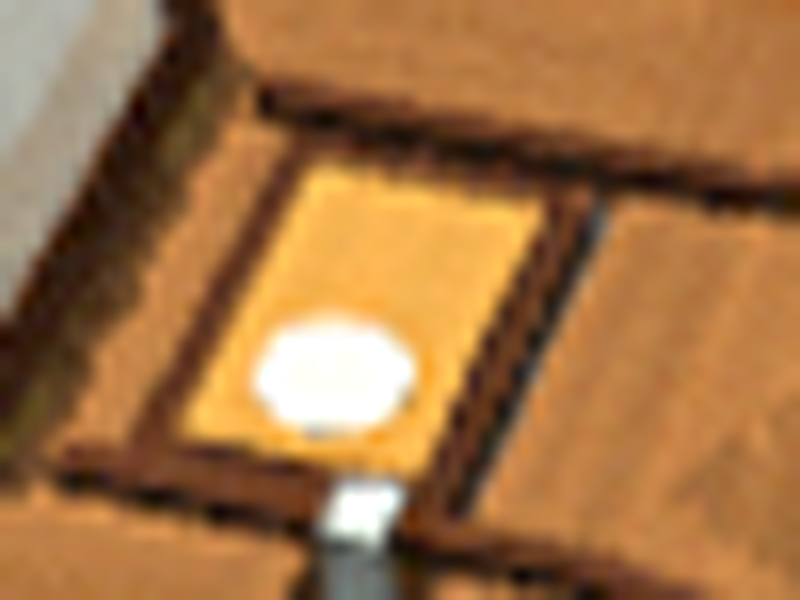

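View pics/all.png

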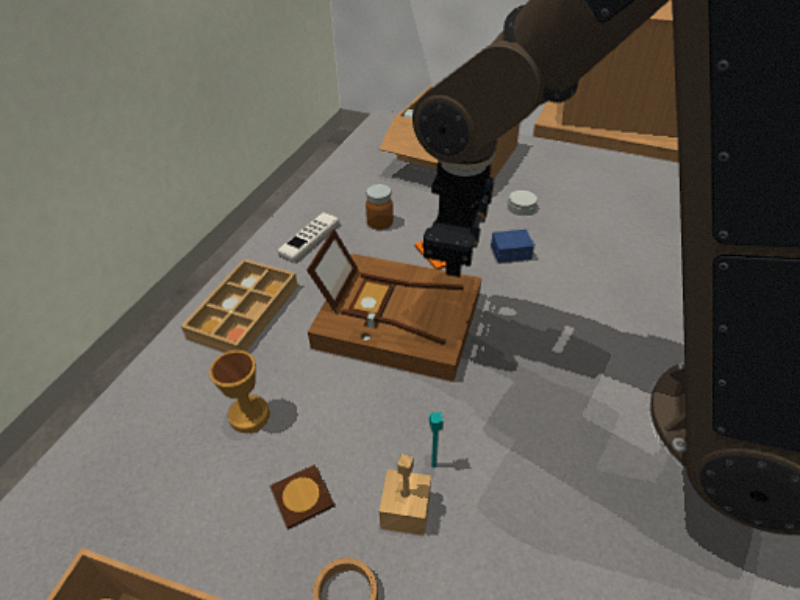

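```bash
python3 rows.py 620.2,-15.5,70,-1.477; python3 -m pendant '[[0,-50,0,0],[0,-100,0,0],[1,-150,0,0],[1,-151,30,0],[1,-151,75,0],[1,-151,90,0],[1,-151,90,0]]' 1; python3 rows.py 620.2,-15.5,52,-1.477
```

```text
t 30.48 pos [471.3 -24.5 156.3] rot [-3.136 -0.007 -1.476] F [ 0.1 -0.  -1. ] open 0.401
[4.5, -148.6, 87.1] 0.0 dist 172
t: 31.35
eef_pos: [622.2, -11.7, 66.4]
tcp_rot: [-3.138, -0.007, -1.476]
ft_force: [0.4, 0.6, 0.9]
opening: 0.007
t 31.35 pos [622.2 -11.7  66.4] rot [-3.138 -0.007 -1.476] F [0.4 0.6 0.9] open 0.007
[3.5, 2.4, 14.5] 0.1 dist 15
```

```bash
python3 -m pendant '[[5,2,8,0],[5,2,13,0],[5,2,13,0]]'; python3 -m pendant '[[0,0,1,0],[0,0,2,0],[0,0,3,0],[0,0,3,0]]'; python3 -m pendant '[[0,0,1,0],[0,0,1,0]]'
```

```text
t: 31.72
eef_pos: [620.8, -17.1, 53.7]
tcp_rot: [-3.138, -0.007, -1.476]
ft_force: [-0.2, -0.1, -0.0]
opening: 0.007
t: 32.22
eef_pos: [620.8, -17.1, 50.7]
tcp_rot: [-3.138, -0.007, -1.476]
ft_force: [0.2, -0.3, -0.5]
opening: 0.006
t: 32.48
eef_pos: [620.8, -17.1, 49.6]
tcp_rot: [-3.138, -0.007, -1.476]
ft_force: [-1.1, -0.2, 0.2]
opening: 0.008
```

```bash
python3 -m pendant '[[0,0,0.7,0],[0,0,1.2,0],[0,0,1.2,0]]'; python3 -m pendant '[[0,0,0.8,0],[0,0,0.8,0]]'
```

```text
t: 32.85
eef_pos: [620.8, -17.1, 49.3]
tcp_rot: [-3.137, -0.007, -1.476]
ft_force: [-2.8, 0.4, 10.4]
opening: 0.005
t: 33.1
eef_pos: [620.9, -17.1, 49.3]
tcp_rot: [-3.137, -0.007, -1.476]
ft_force: [-4.0, 1.0, 8.7]
opening: 0.004
```

```bash
python3 -m pendant '[[0,0,-15,0],[0,0,-60,0],[0,0,-110,0],[0,50,-120,0],[0,100,-120,0],[0,150,-120,0],[0,150,-120,0]]'; python3 - <<'E'
from h import *
S=shot('side');T=shot('top')
i=cv2.cvtColor(S['pixels'],cv2.COLOR_RGB2BGR); a=i[170:230,190:270]
b=cv2.cvtColor(T['pixels'],cv2.COLOR_RGB2BGR)[135:210,205:305]
r=lambda x:cv2.resize(x,(400,300),interpolation=cv2.INTER_CUBIC)
cv2.imwrite('pics/fin.png',np.vstack([np.hstack([r(a),r(b)]),np.hstack([r(i[250:340,200:320]),r(i)])]))
E
```

```text
t: 33.98
eef_pos: [468.4, -30.4, 169.7]
tcp_rot: [-3.137, -0.007, -1.477]
ft_force: [1.0, -0.2, 0.0]
opening: 0.002
```

View pics/fin.png

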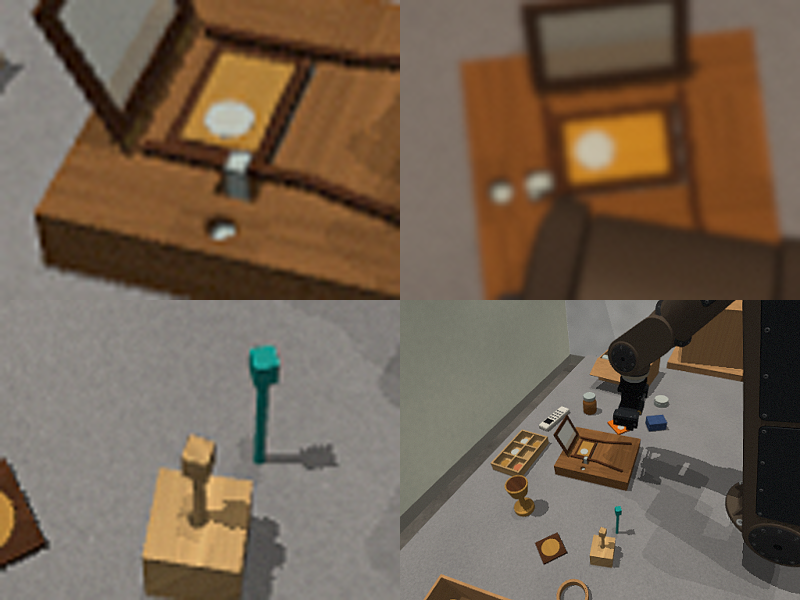

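```bash
python3 -c "
from h import *
print(job.job_done())"
```

```text
the job is handed in; nothing more can be done
None
```

The job is done and handed in at about 34 s of the 72 s allowed. The dowel released the catch, the lid sprang open and stayed open, and the dowel is back upright in its block. I laid the plaque face up on the ledge and pushed it from behind between the guides until it dropped into the recess.

**Last checks:**
- **Plaque:** A light press of about 10 N with the shut fingers met the face at 49.3 mm, against 49 mm expected when fully home. A grey gap shows behind the near edge.
- **Dowel:** Its head is at the same place in the side picture as at the start.
- **Lid and other articles:** The lid is open, and in the final pictures the other articles are where they were, though I compared these by eye only.

**What went less smoothly:**
- While holding the dowel in the block I once moved 8 mm down instead of up. It slid about 5 mm in the grip, with no other effect.
- To keep the gripper clear of the big box's flap, I gripped the plaque off-centre, turned it on the table and gripped it again before lifting.
- The two cameras disagreed by 2 to 5 mm in y. I corrected for that when centring the plaque between the guides.
- The plaque sits against the left side of the recess, with its slack on the right.

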